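# Load the polishing bowl with beads and stones and switch it on

### The job

Get the polishing bowl going: pour the wooden beads from the red cup into the orange bowl, and use the scoop to bring every white stone from the trough into it as well; keep your fingers off beads in the cup and stones in the trough (one that has strayed out of them may be picked up by hand). Only when all of them are in the bowl, throw its switch right over to on. Leave the cup standing upright and the scoop lying flat on the rubber mat, both let go, and do not disturb the goggles, the wooden template or the tape measure.

Things in the scene. Friction and masses are not known exactly. Their poses are not given: they have to be found in the camera images.
- bowl: vibratory polishing bowl: round open orange plastic bowl on a grey base, fixed to the bench, 125 mm high. Origin at the middle of its underside. Bowl rim 210 mm across outside, 200 mm inside; inner floor 43 mm above the bench, about 150 mm across. +x of its frame points away from the switch.
- bowl_in (a point): middle of the bowl's inner floor, 43 mm above the bench
- bowl_rim (a point): middle of the bowl's mouth, level with the rim, 125 mm above the bench
- switch (a joint): the bowl's toggle switch: steel lever 80 mm long with a red ball end (26 mm), pivot 22 mm above the bench on a black block, 170 mm from the bowl's middle on its -x side. 0 = off, leaning 0.5 rad from upright, away from the bowl; 1.0 rad = on, leaning 0.5 rad towards the bowl. It stays where it is left.
- switch_tip (a point): centre of the red ball at the lever's end (92 mm above the bench when off or on, up to 102 mm between)
- trough: open-topped steel trough, fixed to the bench, outside 220 x 98 x 40 mm (x, y, z of its frame), walls and floor 6 mm thick. Origin at the middle of its underside, x along its length. Inside 86 mm wide; at the +x end the floor meets a 45 degree slope at x = 70 mm that rises to the rim at x = 104 mm. At the start the stones lie before that slope.
- scoop: aluminium hand scoop, blue handle. Origin: middle of its floor's underside. Blade 90 mm long (x -45 to +45), 76 wide, floor 2 thick, side walls 20 to 30 high from x -45 to +17, back wall (-x) 36 high; open and flat from x +17 to the lip. Handle: bar 14 mm wide (y), 22 thick, rising backwards at 35 degrees from (-45, 0, 34) to (-136, 0, 97) mm. Starts lying on the mat, 3 mm above the bench.
- scoop_grip (a point): middle of the scoop's handle, at (-100, 0, 72) mm in the scoop's frame
- scoop_lip (a point): middle of the scoop's open front edge, at (45, 0, 0) mm in the scoop's frame
- cup: red flared metal cup, 52 mm high, 58 mm across the foot, 110 mm across the rim, wall 4 mm, floor 5 mm thick, with a level yellow bar handle on its -x side: 14 mm wide (y), 22 mm high, x from -50 to -134 mm, its middle 41 mm above the foot. Origin: middle of the underside. Starts upright on the mat with the beads in it.
- cup_grip (a point): middle of the cup's handle, at (-100, 0, 41) mm in the cup's frame
- mat: black rubber mat, 340 (x) x 380 (y) x 3 mm, fixed to the bench; origin at the middle of its underside
- goggles: black safety goggles, 150 mm wide, a bystander
- template: wooden template frame, 240 x 60 x 22 mm, a bystander
- tape: yellow tape measure, 64 mm, a bystander
- stone0: white ceramic polishing stone, a ball of 24 mm diameter, origin at its centre, in the trough at the start; may be absent
- stone1: white ceramic polishing stone, a ball of 24 mm diameter, origin at its centre, in the trough at the start; may be absent
- stone2: white ceramic polishing stone, a ball of 24 mm diameter, origin at its centre, in the trough at the start; may be absent
- stone3: white ceramic polishing stone, a ball of 24 mm diameter, origin at its centre, in the trough at the start; may be absent
- stone4: white ceramic polishing stone, a ball of 24 mm diameter, origin at its centre, in the trough at the start; may be absent
- bead0: brown hardwood bead, a ball of 22 mm diameter, origin at its centre, in the cup at the start; may be absent
- bead1: brown hardwood bead, a ball of 22 mm diameter, origin at its centre, in the cup at the start; may be absent
- bead2: brown hardwood bead, a ball of 22 mm diameter, origin at its centre, in the cup at the start; may be absent
- bead3: brown hardwood bead, a ball of 22 mm diameter, origin at its centre, in the cup at the start; may be absent
Things that resemble listed ones, but are neither listed nor needed, are in the scene too. Leave any pink or purple look-alike of the trough alone.

How it is judged:
By the outcome, as a careful person would: the job done as asked, in the order asked, and still so for the second after the job is handed in, with the robot touching nothing.
Of stone0, stone1, stone2, stone3, stone4 only 3 to 5 are there at a start; the rules pass over those that are not, and their reading is None.
Of bead0, bead1, bead2, bead3 only 2 to 4 are there at a start; the rules pass over those that are not, and their reading is None.
At some moment in a run one of scoop, cup may be knocked a few centimetres aside while the robot is not near it.
It also fails if it takes over 210 s, if anything falls off the work surface, if the arm or the gripper's body presses on something with over 40 N, if the wrist force passes 120 N, or if a joint passes its speed limit or range.

### The arm

A 7-joint arm with a two-finger parallel gripper is mounted at the origin on the work surface. World frame = base frame: x ahead of the robot, y to its left, z up, the work surface at z = 0. Lengths are in m, angles in rad, forces in N, time in s.
With the tool pointing down it reaches from about 0.425 to 0.875 m from the base axis. Payload 4.7 kg.
Tool frame: the origin (TCP) lies on the centre line of the jaws, within the pads' length; the fingertips stand ahead of it and the grasp point (between the pads) lies 8 mm behind it (ctrl.finger_overhang is the x of the fingertips in the tool frame, in m); x points along the fingers, z is the direction in which the jaws open and shut, and the axes are right-handed (so a half turn about x gives the same grasp; the last joint's range is limited). The gripper opens to 87 mm and grips with 3 to 60 N. Pads are 19 mm wide; open, the fingers measure 117 mm over their backs; the gripper's body (75 mm by 190 mm) begins 51 mm behind the grasp point.
Start: joints at [-1.182, 0.321, -0.07, 1.45, 0.023, 1.371, -0.057], TCP at [0.238, 0.605, 0.234] pointing down, gripper open.
Joint ranges: [-2.86, 2.86], [-0.3, 2.09], [-1.38, 1.24], [0.06, 2.45], [-1.56, 4.7], [0.09, 2.05], [-2.69, 2.69]. Speed limits (rad/s): [2.57, 2.57, 3.14, 3.14, 3.14, 3.14, 3.14].

### API

Orientations are given as a rotation vector (axis times angle).
In Python, from bench import readout, viewer, job, nets, ctrl gives the robot as it stands.
- The arm moves only by the shell command python3 -m creep 'ROWS' [FORCE]. ROWS is JSON, a list of rows, each an object with "linear": the shift along the tool's x, y, z in m, a list of three; "twist": the turn, a rotation vector about the tool's x, y, z in degrees, a list of three; "fingers": the gripper's target within -1 to 1 (shut at 1, half-way at 0, fully open at -1). A call has 1 to 8 rows; each row is the pose to reach, as a shift and turn from the pose commanded when the call began, along the tool's axes at that moment; what a row does not reach only later rows make up. A row lasts 1/12 s, in which the tool goes at most 41.7 mm and 7.16 degrees, less where a joint would pass 70% of its speed; a pose out of reach is approached as far as the arm can. A call with a gripper value outside its range is refused whole. The fingers move at their own pace and stop on an object; FORCE is the grip in N (left out, the last holds). Time passes only in rows, so rows that repeat a pose let the fingers close. It gives the time, the measured TCP pose, the force and the opening at its end, in the units of the state.
- readout.get_state(): the state, without advancing time (a new reading comes with each control period).
- viewer.get_image(name): name is "scene" or "top"; returns (picture, depth): 420x560x3 uint8, red, green, blue; 420x560 float32, m along the optical axis (not along the pixel's ray), 0 where there is no reading.
- viewer.camera_params(name): a dict with "K" (3x3 intrinsics, pixels), "cam_to_world" (4x4, takes a point from camera to world coordinates). Camera axes: x right, y down, z forward; pixel columns grow to the right and rows downward; lengths in m; the calibration is good to about 2 mm. A picture is of the moment at which its call begins. camera_params takes no time and is no camera call.
- job.close_job(): hands the job in, once; it reports no verdict.
Trained networks look in the newest picture that a camera, given by its name, has taken for a name from the list of things; names that differ only in an ending like _2 or _b are one class to them, and where a whole thing is asked for, a point or a joint stands for the part that bears it (a point fixed in the world has none). Each returns a list of dicts, best first, with "conf" (0 to 1); they miss things now and then, are a little off and sometimes report something else, mostly with a low value. They report only what shows in the picture. A call takes as long as a camera call. They do not tell look-alikes from the thing itself.
- nets.boxes_of(camera, label): "centre" ([x, y, z] in m, in world coordinates, good to about 4 mm: the middle of the surface that is visible of it).
- nets.place_of(camera, label): "centre" ([x, y, z] in m, in world coordinates, good to about 4 mm: a listed point, or the origin of a listed thing).
The state is a dict: "time": time; "joint_positions": joint angles; "qd": joint speeds; "joint_torque": joint torques, N m; "position": TCP position; "tool_rot": TCP orientation; "ft_force": force on the tool from outside, world axes, zero at the start; "torque": the same for the moment, N m; "grip_width": opening from 0.0 (shut) to 1.0 (fully open).
Only numpy, scipy, OpenCV 4.12 (cv2) and the standard library are available. Lean on these libraries where they do the work, as an engineer would, in place of code of your own. Each camera call takes 0.05 s, during which the arm holds its last target.

## Working session

There is one attempt and no reset: what is moved stays moved. The work goes in short steps, Python scripts to look and compute and a shell command to move; the robot and the scene stay as the last step left them, time stands still between calls to the robot, and variables do not carry over. Pictures are saved under pics/ and viewed, and the job is handed in when it is done.

```bash
ls; mkdir -p pics
python3 - <<'E'
from bench import readout, viewer, job, nets, ctrl
import cv2, numpy as np
s=readout.get_state()
for k,v in s.items(): print(k,np.round(v,3))
print(ctrl.finger_overhang, [a for a in dir(ctrl) if a[0]!='_'])
for n in ("scene","top"):
    im,d=viewer.get_image(n); cv2.imwrite(f"pics/{n}0.png",im[:,:,::-1]); np.save(f"pics/{n}0.npy",d)
    p=viewer.camera_params(n); print(n,np.round(p["K"],1).tolist(),np.round(p["cam_to_world"],3).tolist())
E
```

```text
pics
time 0.0
joint_positions [-1.182  0.322 -0.07   1.452  0.023  1.371 -0.057]
qd [ 0.    -0.    -0.     0.001 -0.001  0.001  0.001]
joint_torque [ 0.0000e+00 -4.9129e+01 -4.0400e-01 -3.1252e+01 -6.4000e-02  4.4000e-02
  0.0000e+00]
position [0.238 0.604 0.232]
tool_rot [-0.93   1.365  0.928]
ft_force [-0.8   -0.075  0.158]
torque [-0.092  0.05  -0.011]
grip_width 1.001
0.011 ['MotionError', 'finger_overhang']
scene [[405.8, 0.0, 286.8], [0.0, 405.8, 207.8], [0.0, 0.0, 1.0]] [[0.659, 0.595, -0.46, 0.965], [0.752, -0.509, 0.419, -0.476], [0.015, -0.622, -0.783, 0.904], [0.0, 0.0, 0.0, 1.0]]
top [[496.0, 0.0, 272.9], [0.0, 496.0, 209.6], [0.0, 0.0, 1.0]] [[0.003, -0.998, 0.066, 0.413], [-1.0, -0.004, -0.021, -0.06], [0.021, -0.066, -0.998, 1.667], [0.0, 0.0, 0.0, 1.0]]
```

View pics/scene0.png

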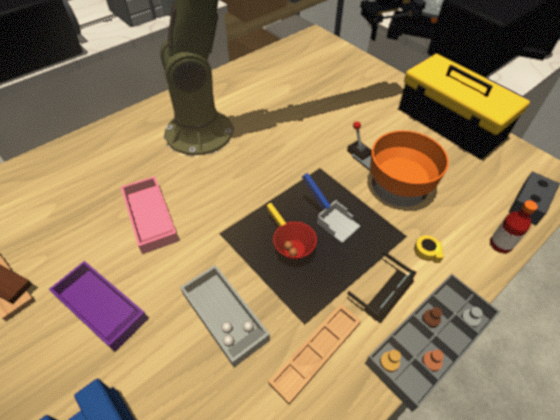

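View pics/top0.png

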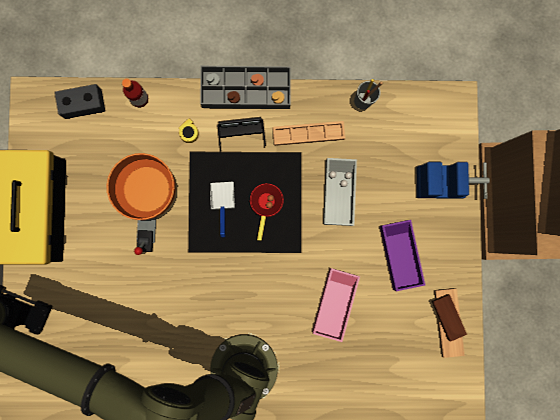

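The top view shows the bowl (142,187), switch (140,250), mat with scoop (222,200) and cup (266,200), and grey trough (340,190) with 3 stones. Next I'll measure poses.

```bash
cat > h.py <<'E'
from bench import readout, viewer, job, nets, ctrl
import cv2, numpy as np
from scipy.spatial.transform import Rotation as R
def pts(n):
    im,d=viewer.get_image(n); p=viewer.camera_params(n); K=p["K"]; T=np.array(p["cam_to_world"])
    v,u=np.mgrid[:420,:560]
    c=np.stack([(u-K[0][2])/K[0][0]*d,(v-K[1][2])/K[1][1]*d,d],-1)
    w=c@T[:3,:3].T+T[:3,3]; w[d==0]=np.nan
    return im,d,w
def save(n,name,box=None,s=1):
    im,d,w=pts(n)
    if box: im=im[box[1]:box[3],box[0]:box[2]]
    cv2.imwrite(f"pics/{name}.png",cv2.resize(im,None,fx=s,fy=s,interpolation=cv2.INTER_CUBIC)[:,:,::-1])
    return d,w
def st():
    s=readout.get_state(); r=R.from_rotvec(s["tool_rot"]).as_matrix()
    print("t",round(s["time"],2),"p",np.round(s["position"],4),"x",np.round(r[:,0],3),"z",np.round(r[:,2],3),"F",np.round(s["ft_force"],1),"g",round(s["grip_width"],3),"q",np.round(s["joint_positions"],2))
    return s,r
E
python3 - <<'E'
from h import *
d,w=save("top","t1",(90,90,370,270),2.8)
im,d,w2=pts("scene")
for n in ("top","scene"):
    for l in ["bowl","bowl_rim","switch_tip","trough","scoop","scoop_grip","scoop_lip","cup","cup_grip","mat"]:
        r=nets.place_of(n,l); print(n,l,[(np.round(x["centre"],3).tolist(),round(x["conf"],2)) for x in r[:3]])
    for l in ["stone0","bead0"]:
        r=nets.boxes_of(n,l); print(n,l,[(np.round(x["centre"],3).tolist(),round(x["conf"],2)) for x in r[:6]])
print(readout.get_state()["time"])
E
```

```text
top bowl [([0.585, 0.321, -0.003], 0.93)]
top bowl_rim []
top switch_tip [([0.385, 0.331, 0.095], 0.49)]
top trough [([0.371, -0.524, -0.001], 0.86), ([0.582, -0.316, -0.003], 0.7), ([0.21, -0.307, -0.003], 0.61)]
top scoop [([0.567, 0.078, 0.005], 0.97)]
top scoop_grip [([0.473, 0.067, 0.074], 0.7)]
top scoop_lip [([0.615, 0.082, 0.002], 0.78)]
top cup [([0.555, -0.071, 0.004], 0.87), ([0.64, -0.294, 0.018], 0.67)]
top cup_grip [([0.459, -0.054, 0.043], 0.93)]
top mat [([0.55, 0.003, 0.002], 0.62), ([0.537, -0.083, 0.018], 0.23)]
top stone0 [([0.637, -0.342, 0.031], 0.52), ([0.641, -0.291, 0.027], 0.47), ([0.612, -0.325, 0.028], 0.42), ([0.576, -0.318, 0.002], 0.18)]
top bead0 []
scene bowl [([0.589, 0.323, -0.004], 0.76)]
scene bowl_rim [([0.585, 0.326, 0.122], 0.69)]
scene switch_tip [([0.387, 0.327, 0.096], 0.39)]
scene trough [([0.583, -0.316, 0.001], 0.96), ([0.21, -0.3, -0.001], 0.87)]
scene scoop [([0.569, 0.079, -0.001], 0.6)]
scene scoop_grip [([0.467, 0.068, 0.075], 0.76), ([0.574, 0.076, 0.003], 0.67)]
scene scoop_lip [([0.614, 0.08, 0.001], 0.69), ([0.584, -0.318, -0.003], 0.64)]
scene cup [([0.552, -0.068, 0.004], 0.9), ([0.388, 0.327, 0.096], 0.66), ([0.803, 0.014, -0.004], 0.47)]
scene cup_grip [([0.454, -0.054, 0.045], 0.55), ([0.583, -0.318, -0.0], 0.42)]
scene mat [([0.547, 0.0, -0.002], 0.73), ([0.802, 0.015, -0.002], 0.7), ([0.386, 0.329, 0.092], 0.53)]
scene stone0 [([0.644, -0.295, 0.028], 0.66), ([0.616, -0.336, 0.025], 0.42)]
scene bead0 [([0.54, -0.085, 0.028], 0.36)]
1.4
```

View pics/t1.png

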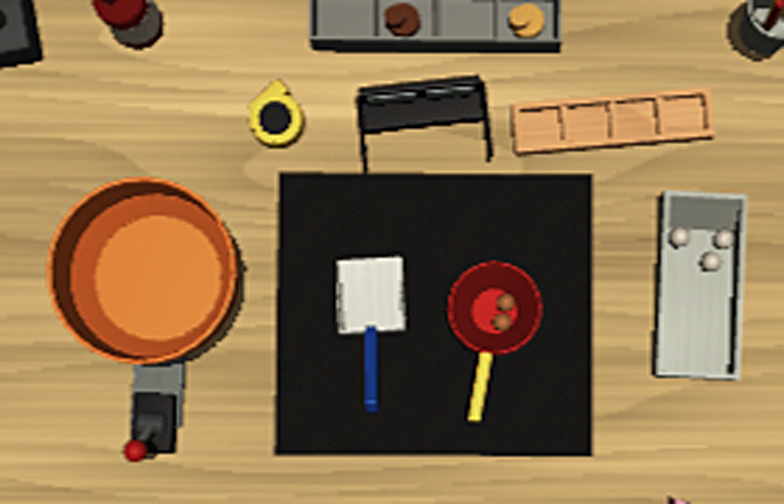

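```bash
cat >> h.py <<'E'
def handles(n="top"):
    im,d,w=pts(n); hsv=cv2.cvtColor(im,cv2.COLOR_RGB2HSV); out={}
    X,Y,Z=w[...,0],w[...,1],w[...,2]
    reg=(X>.36)&(X<.74)&(Y>-.2)&(Y<.2)
    for k,lo,hi in (("cup_y",22,35),("scoop_b",100,130)):
        m=(hsv[...,0]>lo)&(hsv[...,0]<hi)&(hsv[...,1]>120)&(hsv[...,2]>50)&reg
        p=w[m]; p=p[np.isfinite(p).all(1)]
        if len(p)<10: print(k,"few",len(p)); continue
        c=p.mean(0); u=np.linalg.svd((p-c)[:,:2])[2][0]; u*=np.sign(u[0])
        t=(p-c)[:,:2]@u
        print(n,k,len(p),"c",np.round(c,3),"yaw",round(np.degrees(np.arctan2(u[1],u[0])),1),"ends",np.round(c[:2]+u*t.min(),3),np.round(c[:2]+u*t.max(),3),"z",np.round(np.percentile(p[:,2],[5,50,95]),3))
    m=((hsv[...,0]<6)|(hsv[...,0]>174))&(hsv[...,1]>150)&reg&(Z>.045)
    p=w[m]
    if len(p)>20:
        (cx,cy),r=cv2.minEnclosingCircle(p[:,:2].astype(np.float32)); print("cup rim c",round(cx,3),round(cy,3),"r",round(r,3))
E
python3 - <<'E'
from h import *
handles("top"); handles("scene")
im,d,w=pts("top"); Z=w[...,2]
m=(w[...,0]>.44)&(w[...,0]<.72)&(w[...,1]<-.24)&(w[...,1]>-.42)&(Z>.033)&(Z<.047)
p=w[m][:,:2]; print(len(p),cv2.minAreaRect(p.astype(np.float32)))
m=(Z>.115)&(Z<.135)&(abs(w[...,0]-.586)<.13)&(abs(w[...,1]-.322)<.13)
p=w[m][:,:2]; print(cv2.minEnclosingCircle(p.astype(np.float32)))
hsv=cv2.cvtColor(im,cv2.COLOR_RGB2HSV)
# stones in trough
m=(w[...,0]>.48)&(w[...,0]<.69)&(abs(w[...,1]+.317)<.05)&(hsv[...,1]<60)&(Z>.02)&(Z<.036)&(im.min(2)>110)
n,l,s,c=cv2.connectedComponentsWithStats(m.astype(np.uint8))
for i in range(1,n):
    if s[i,4]>8: print(c[i],s[i,4],np.round(w[l==i].mean(0),3),w[l==i][:,2].max())
E
```

```text
top cup_y 108 c [ 0.46  -0.055  0.047] yaw -9.7 ends [ 0.42  -0.048] [ 0.499 -0.061] z [0.001 0.053 0.061]
top scoop_b 145 c [0.479 0.07  0.079] yaw 3.8 ends [0.432 0.067] [0.528 0.073] z [0.049 0.079 0.106]
cup rim c 0.553 -0.07 r 0.054
scene cup_y 83 c [ 0.462 -0.055  0.053] yaw -13.1 ends [ 0.415 -0.044] [ 0.499 -0.064] z [0.052 0.055 0.058]
scene scoop_b 183 c [0.489 0.069 0.075] yaw 3.7 ends [0.444 0.066] [0.53  0.072] z [0.049 0.074 0.103]
cup rim c 0.552 -0.071 r 0.055
405 ((0.5825608968734741, -0.314502090215683), (0.09893325716257095, 0.2201656699180603), 87.02236938476562)
((0.5861524939537048, 0.3243461549282074), 0.10563434660434723)
[332.56 173.72] 25 [ 0.642 -0.292  0.028] 0.03313773295573097
[348.12 174.52] 25 [ 0.64  -0.345  0.027] 0.03373653284631639
[343.62962963 182.48148148] 27 [ 0.613 -0.329  0.026] 0.03261442165098116
```

```bash
cat >> h.py <<'E'
def go(p,xd=None,zd=None,cmd=None):
    """needed tool-frame shift & twist(deg) to put TCP at p with tool x along xd, z along zd (sign-free)"""
    s,r=st()
    p0=s["position"]
    print("linear",np.round(r.T@(np.array(p)-p0),3).tolist())
    if xd is not None:
        xd=np.array(xd,float); xd/=np.linalg.norm(xd); best=None
        for sg in (1,-1):
            z=sg*np.array(zd,float); z-=xd*(z@xd); z/=np.linalg.norm(z)
            m=np.stack([xd,np.cross(z,xd),z],1); tw=np.degrees(R.from_matrix(r.T@m).as_rotvec())
            if best is None or np.linalg.norm(tw)<np.linalg.norm(best): best=tw
        print("twist",np.round(best,1).tolist())
E
python3 - <<'E'
from h import *
a=np.radians(-10.2)
u=np.array([np.cos(a),np.sin(a),0]); v=np.array([-u[1],u[0],0])
g=np.array([.553,-.0705,0])-.1*u; print(g)
go([*g[:2],.20],[0,0,-1],v)
E
```

```text
[ 0.45458044 -0.05279153  0.        ]
t 1.55 p [0.238  0.6049 0.2336] x [ 0.  0. -1.] z [0.366 0.931 0.   ] F [ 0.3 -0.6 -0.1] g 0.999 q [-1.18  0.32 -0.07  1.45  0.02  1.37 -0.06]
linear [0.034, -0.442, -0.533]
twist [-11.3, 0.0, 0.0]
```

```bash
R='x'; python3 -m creep '[{"linear":[0.02,-0.31,-0.206],"twist":[-6,0,0],"fingers":-1},{"linear":[0.02,-0.31,-0.206],"twist":[-6,0,0],"fingers":-1},{"linear":[0.02,-0.31,-0.206],"twist":[-6,0,0],"fingers":-1},{"linear":[0.02,-0.31,-0.206],"twist":[-6,0,0],"fingers":-1},{"linear":[0.02,-0.31,-0.206],"twist":[-6,0,0],"fingers":-1},{"linear":[0.02,-0.31,-0.206],"twist":[-6,0,0],"fingers":-1},{"linear":[0.02,-0.31,-0.206],"twist":[-6,0,0],"fingers":-1},{"linear":[0.034,-0.442,-0.533],"twist":[-11.3,0,0],"fingers":-1}]' 40
python3 - <<'E'
from h import *
a=np.radians(-10.2)
u=np.array([np.cos(a),np.sin(a),0]); v=np.array([-u[1],u[0],0])
g=np.array([.553,-.0705,0])-.1*u
go([*g[:2],.16],[0,0,-1],v)
E
```

```text
time: 2.22
position: [0.4129, 0.3229, 0.2162]
tool_rot: [-1.077, 1.286, 1.075]
ft_force: [0.1, -1.3, 0.5]
grip_width: 1.006
t 2.22 p [0.4129 0.3229 0.2162] x [ 0.003  0.001 -1.   ] z [0.178 0.984 0.001] F [ 0.1 -1.3  0.5] g 1.006 q [-0.82  0.06  0.11  1.79 -0.01  1.29  0.68]
linear [0.056, -0.108, -0.362]
twist [-0.1, 0.1, 0.1]
```

```bash
python3 -m creep '[{"linear":[0.02,-0.108,-0.36],"twist":[0,0,0],"fingers":-1},{"linear":[0.02,-0.108,-0.36],"twist":[0,0,0],"fingers":-1},{"linear":[0.02,-0.108,-0.36],"twist":[0,0,0],"fingers":-1},{"linear":[0.02,-0.108,-0.36],"twist":[0,0,0],"fingers":-1},{"linear":[0.04,-0.108,-0.36],"twist":[0,0,0],"fingers":-1},{"linear":[0.05,-0.108,-0.36],"twist":[0,0,0],"fingers":-1},{"linear":[0.05,-0.108,-0.36],"twist":[0,0,0],"fingers":-1},{"linear":[0.05,-0.108,-0.36],"twist":[0,0,0],"fingers":-1}]' 40
cat >> h.py <<'E'
def beads():
    for n in ("top","scene"):
        im,d,w=pts(n)
        for l in ("stone0","bead0"):
            print(n,l,[(np.round(x["centre"],3).tolist(),round(x["conf"],2)) for x in nets.boxes_of(n,l) if x["conf"]>.15][:7])
E
python3 - <<'E'
from h import *
handles("top");handles("scene")
save("scene","s2",(200,150,460,350),3)
a=np.radians(-10.2)
u=np.array([np.cos(a),np.sin(a),0]); v=np.array([-u[1],u[0],0])
g=np.array([.553,-.0705,0])-.1*u
go([*g[:2],.036],[0,0,-1],v)
E
```

```text
time: 2.88
position: [0.4471, -0.0051, 0.1758]
tool_rot: [-1.077, 1.286, 1.077]
ft_force: [1.2, 0.2, 0.0]
grip_width: 1.0
top cup_y 21 c [ 0.488 -0.06   0.073] yaw -8.3 ends [ 0.413 -0.049] [ 0.498 -0.061] z [0.007 0.054 0.059]
top scoop_b 11 c [0.523 0.073 0.047] yaw -73.9 ends [0.521 0.08 ] [0.525 0.068] z [0.025 0.051 0.056]
cup rim c 0.546 -0.067 r 0.061
scene cup_y 162 c [ 0.468 -0.039  0.31 ] yaw -77.0 ends [0.447 0.05 ] [ 0.475 -0.07 ] z [0.037 0.409 0.506]
scene scoop_b 88 c [0.51  0.071 0.057] yaw -13.9 ends [0.462 0.083] [0.531 0.066] z [0.044 0.058 0.079]
cup rim c 0.552 -0.071 r 0.055
t 3.03 p [ 0.4468 -0.0064  0.1754] x [-0.  0. -1.] z [0.184 0.983 0.   ] F [-0.1 -0.3  0.2] g 1.003 q [-0.51 -0.1   0.45  2.02  0.04  1.21  1.3 ]
linear [0.139, -0.016, -0.044]
twist [-0.4, 0.0, -0.0]
```

View pics/s2.png

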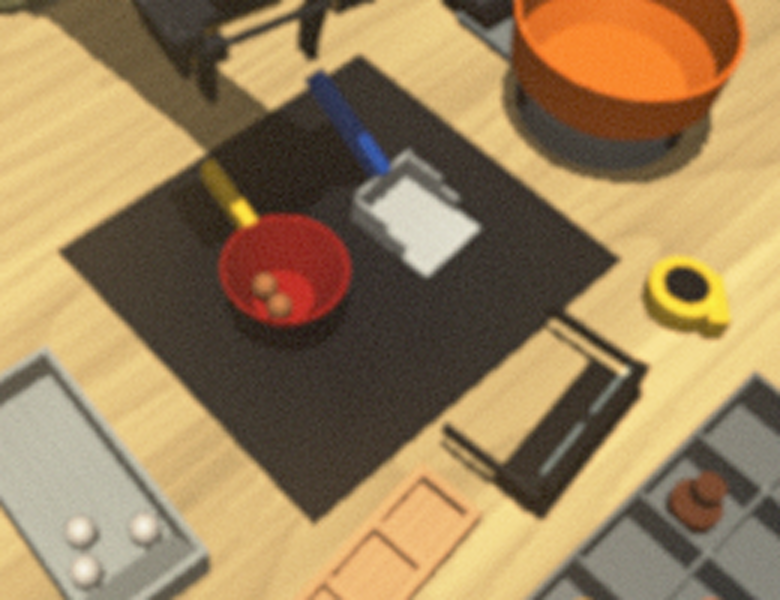

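```bash
python3 -m creep '[{"linear":[0.04,-0.016,-0.044],"twist":[0,0,0],"fingers":-1},{"linear":[0.06,-0.016,-0.046],"twist":[0,0,0],"fingers":-1},{"linear":[0.10,-0.016,-0.046],"twist":[0,0,0],"fingers":-1},{"linear":[0.125,-0.016,-0.046],"twist":[0,0,0],"fingers":-1},{"linear":[0.139,-0.016,-0.046],"twist":[0,0,0],"fingers":-1},{"linear":[0.139,-0.016,-0.046],"twist":[0,0,0],"fingers":-1},{"linear":[0.139,-0.016,-0.046],"twist":[0,0,0],"fingers":0.5},{"linear":[0.139,-0.016,-0.046],"twist":[0,0,0],"fingers":1}]' 40
python3 - <<'E'
from h import *
st()
E
```

```text
time: 3.7
position: [0.456, -0.0505, 0.0379]
tool_rot: [-1.079, 1.285, 1.077]
ft_force: [-0.2, 0.5, -0.4]
grip_width: 0.918
t 3.7 p [ 0.456  -0.0505  0.0379] x [ 0.002  0.    -1.   ] z [0.175 0.985 0.001] F [-0.2  0.5 -0.4] g 0.918 q [-0.45  0.12  0.53  2.14 -0.08  0.9   1.52]
```

```bash
python3 -m creep '[{"linear":[0,0,-0.002],"twist":[0,0,0],"fingers":1},{"linear":[0,0,-0.002],"twist":[0,0,0],"fingers":1},{"linear":[0,0,-0.002],"twist":[0,0,0],"fingers":1},{"linear":[0,0,-0.002],"twist":[0,0,0],"fingers":1},{"linear":[0,0,-0.002],"twist":[0,0,0],"fingers":1},{"linear":[0,0,-0.002],"twist":[0,0,0],"fingers":1},{"linear":[0,0,-0.002],"twist":[0,0,0],"fingers":1},{"linear":[0,0,-0.002],"twist":[0,0,0],"fingers":1}]' 60
python3 -m creep '[{"linear":[0,0,0],"twist":[0,0,0],"fingers":1},{"linear":[0,0,0],"twist":[0,0,0],"fingers":1},{"linear":[-0.005,0,0],"twist":[0,0,0],"fingers":1},{"linear":[-0.015,0,0],"twist":[0,0,0],"fingers":1},{"linear":[-0.03,0,0],"twist":[0,0,0],"fingers":1},{"linear":[-0.05,0,0],"twist":[0,0,0],"fingers":1},{"linear":[-0.07,0,0],"twist":[0,0,0],"fingers":1},{"linear":[-0.07,0,0],"twist":[0,0,0],"fingers":1}]' 60
python3 - <<'E'
from h import *
st()
save("scene","s3",(200,130,460,330),3)
E
```

```text
time: 4.37
position: [0.4543, -0.0532, 0.0366]
tool_rot: [-1.077, 1.288, 1.077]
ft_force: [0.4, -0.7, 0.2]
grip_width: 0.329
time: 5.03
position: [0.4572, -0.0534, 0.1108]
tool_rot: [-1.079, 1.282, 1.073]
ft_force: [1.1, -0.4, -1.7]
grip_width: 0.157
t 5.03 p [ 0.4572 -0.0534  0.1108] x [ 0.007  0.001 -1.   ] z [0.177 0.984 0.002] F [ 1.1 -0.4 -1.7] g 0.157 q [-0.46  0.    0.53  2.08 -0.    1.06  1.46]
```

View pics/s3.png

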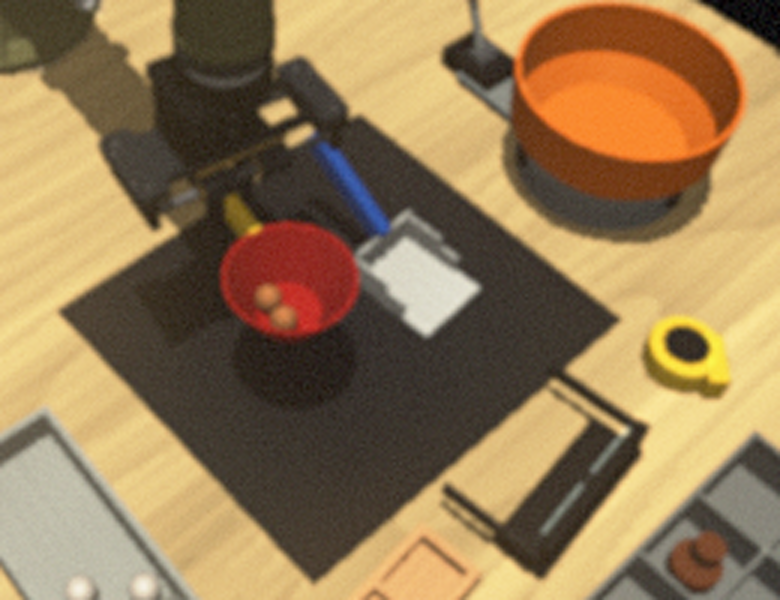

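Run:
```python
from h import *
a=np.radians(29)
u=np.array([np.cos(a),np.sin(a),0]); v=np.array([-u[1],u[0],0])
g=np.array([.586,.324,0])-.1*u; print(g)
go([*g[:2],.27],[0,0,-1],v)
```

```text
[0.49853803 0.27551904 0.        ]
t 5.08 p [ 0.4562 -0.0532  0.109 ] x [ 0.005  0.001 -1.   ] z [0.177 0.984 0.002] F [-0.  -0.5 -2.6] g 0.156 q [-0.46  0.    0.53  2.08 -0.    1.06  1.46]
linear [-0.16, 0.016, 0.331]
twist [-39.2, 0.0, 0.3]
```

```bash
python3 -m creep '[{"linear":[-0.02,0,0],"twist":[0,0,0],"fingers":1},{"linear":[-0.05,0,0],"twist":[0,0,0],"fingers":1},{"linear":[-0.08,0,0],"twist":[0,0,0],"fingers":1},{"linear":[-0.11,0,0.01],"twist":[-2,0,0],"fingers":1},{"linear":[-0.14,0,0.03],"twist":[-5,0,0],"fingers":1},{"linear":[-0.16,0,0.06],"twist":[-9,0,0],"fingers":1},{"linear":[-0.16,0.003,0.09],"twist":[-13,0,0],"fingers":1},{"linear":[-0.16,0.006,0.12],"twist":[-17,0,0],"fingers":1}]' 60
python3 - <<'E'
from h import *
a=np.radians(29)
u=np.array([np.cos(a),np.sin(a),0]); v=np.array([-u[1],u[0],0])
g=np.array([.586,.324,0])-.1*u; print(g)
go([*g[:2],.27],[0,0,-1],v)
E
```

```text
time: 5.75
position: [0.4701, 0.0672, 0.2674]
tool_rot: [-1.298, 1.147, 1.297]
ft_force: [0.7, 0.2, -1.5]
grip_width: 0.152
[0.49853803 0.27551904 0.        ]
t 5.75 p [0.4701 0.0672 0.2674] x [ 0.002  0.001 -1.   ] z [-0.121  0.993  0.001] F [ 0.7  0.2 -1.5] g 0.152 q [-0.6  -0.09  0.38  1.83  0.03  1.39  1.47]
linear [-0.002, -0.054, 0.203]
twist [-22.0, 0.0, 0.1]
```

```bash
python3 -m creep '[{"linear":[0,-0.005,0.03],"twist":[-4,0,0],"fingers":1},{"linear":[0,-0.012,0.06],"twist":[-8,0,0],"fingers":1},{"linear":[0,-0.02,0.09],"twist":[-12,0,0],"fingers":1},{"linear":[0,-0.03,0.12],"twist":[-16,0,0],"fingers":1},{"linear":[0,-0.04,0.15],"twist":[-19,0,0],"fingers":1},{"linear":[0,-0.05,0.18],"twist":[-21,0,0],"fingers":1},{"linear":[0,-0.054,0.203],"twist":[-22,0,0],"fingers":1},{"linear":[0,-0.054,0.203],"twist":[-22,0,0],"fingers":1}]' 60
python3 - <<'E'
from h import *
st(); save("scene","s4",(280,60,500,230),3)
E
```

```text
time: 6.42
position: [0.497, 0.2804, 0.2643]
tool_rot: [-1.573, 0.923, 1.579]
ft_force: [-1.3, 0.8, -1.7]
grip_width: 0.154
t 6.42 p [0.497  0.2804 0.2643] x [-0.003  0.001 -1.   ] z [-0.49   0.872  0.003] F [-1.3  0.8 -1.7] g 0.154 q [-0.77  0.14  0.23  1.61 -0.04  1.39  1.55]
```

View pics/s4.png

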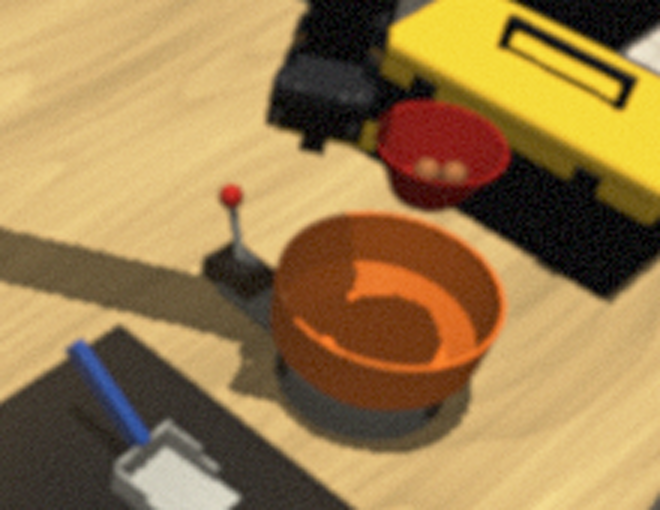

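```bash
python3 -m creep '[{"linear":[0,0,0],"twist":[0,-5,0],"fingers":1},{"linear":[0,0,0.01],"twist":[0,-10,0],"fingers":1},{"linear":[0,0,0.01],"twist":[0,-15,0],"fingers":1},{"linear":[0,0,0.015],"twist":[0,-20,0],"fingers":1}]' 60
python3 - <<'E'
from h import *
st()
E
```

```text
time: 6.8
position: [0.4924, 0.2851, 0.2664]
tool_rot: [-1.236, 0.732, 1.769]
ft_force: [0.5, 0.8, -2.7]
grip_width: 0.155
t 6.8 p [0.4924 0.2851 0.2664] x [-0.165  0.302 -0.939] z [-0.451  0.824  0.344] F [ 0.5  0.8 -2.7] g 0.155 q [-0.62  0.16  0.29  1.63 -0.4   1.43  1.82]
```

```bash
python3 -m creep '[{"linear":[0,0,0],"twist":[0,5,0],"fingers":1},{"linear":[0,0,0],"twist":[0,10,0],"fingers":1},{"linear":[0,0,0],"twist":[0,15,0],"fingers":1},{"linear":[0,0,0],"twist":[0,20,0],"fingers":1},{"linear":[0,0,0],"twist":[0,25,0],"fingers":1},{"linear":[0,0,0],"twist":[0,30,0],"fingers":1},{"linear":[0,0,0],"twist":[0,35,0],"fingers":1},{"linear":[0,0,0],"twist":[0,40,0],"fingers":1}]' 60
python3 - <<'E'
from h import *
go([.506,.262,.255])
E
```

```text
time: 7.47
position: [0.4922, 0.2857, 0.2668]
tool_rot: [-1.882, 1.114, 1.311]
ft_force: [0.1, 0.4, -1.9]
grip_width: 0.156
t 7.47 p [0.4922 0.2857 0.2668] x [ 0.167 -0.303 -0.938] z [-0.451  0.823 -0.346] F [ 0.1  0.4 -1.9] g 0.156 q [-0.94  0.18  0.18  1.61  0.31  1.46  1.26]
linear [0.021, -0.001, -0.022]
```

```bash
python3 -m creep '[{"linear":[0.005,0,-0.005],"twist":[0,5,0],"fingers":1},{"linear":[0.01,0,-0.01],"twist":[0,10,0],"fingers":1},{"linear":[0.021,0,-0.022],"twist":[0,15,0],"fingers":1},{"linear":[0.021,0,-0.022],"twist":[0,20,0],"fingers":1},{"linear":[0.021,0,-0.022],"twist":[0,25,0],"fingers":1},{"linear":[0.021,0,-0.022],"twist":[0,30,0],"fingers":1},{"linear":[0.021,0,-0.022],"twist":[0,34,0],"fingers":1},{"linear":[0.021,0,-0.022],"twist":[0,38,0],"fingers":1}]' 60
python3 - <<'E'
from h import *
st(); save("scene","s5",(280,60,500,230),3);save("top","t5",(60,100,260,260),4)
E
```

```text
time: 8.13
position: [0.5052, 0.262, 0.2537]
tool_rot: [-2.393, 1.415, 0.683]
ft_force: [-0.7, 0.0, -1.5]
grip_width: 0.152
t 8.13 p [0.5052 0.262  0.2537] x [ 0.409 -0.745 -0.527] z [-0.255  0.461 -0.85 ] F [-0.7  0.  -1.5] g 0.152 q [-1.15  0.4   0.17  1.66  0.8   1.66  0.92]
```

View pics/s5.png

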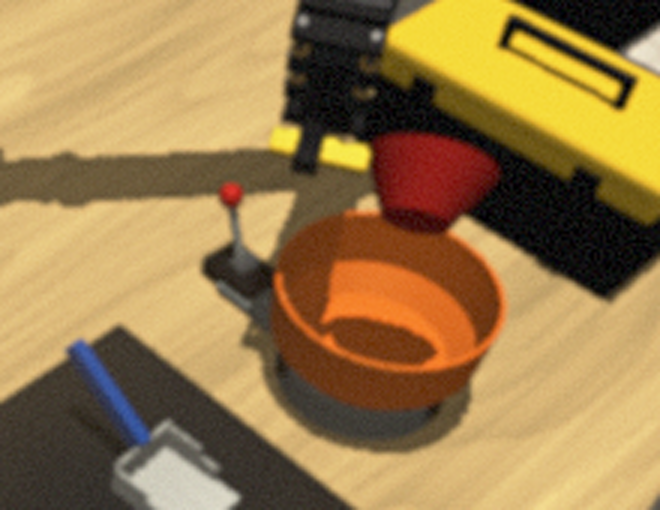

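View pics/t5.png

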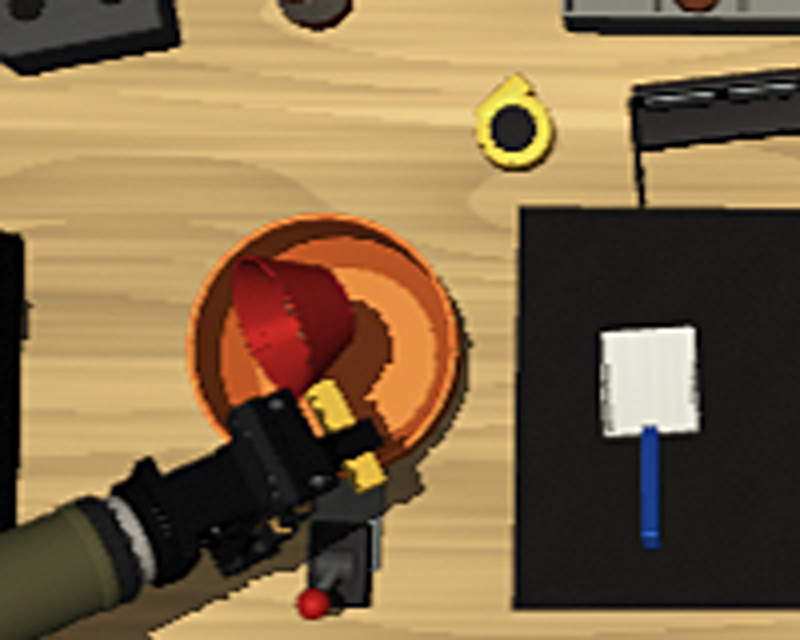

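```bash
python3 -m creep '[{"linear":[0.012,0,-0.008],"twist":[0,0,0],"fingers":1},{"linear":[0.025,0,-0.016],"twist":[0,2,0],"fingers":1},{"linear":[0.025,0,-0.016],"twist":[0,4,0],"fingers":1},{"linear":[0.025,0,-0.016],"twist":[0,7,0],"fingers":1},{"linear":[0.025,0,-0.016],"twist":[0,10,0],"fingers":1},{"linear":[0.025,0,-0.016],"twist":[0,13,0],"fingers":1},{"linear":[0.025,0,-0.016],"twist":[0,16,0],"fingers":1},{"linear":[0.025,0,-0.016],"twist":[0,20,0],"fingers":1}]' 60
python3 - <<'E'
from h import *
st(); save("scene","s6",(280,60,500,230),3);save("top","t6",(60,100,260,260),4)
E
```

```text
time: 8.9
position: [0.5206, 0.2356, 0.2563]
tool_rot: [-2.599, 1.539, 0.271]
ft_force: [0.4, 0.5, -0.8]
grip_width: 0.154
t 8.9 p [0.5206 0.2356 0.2563] x [ 0.47  -0.858 -0.208] z [-0.097  0.184 -0.978] F [ 0.4  0.5 -0.8] g 0.154 q [-1.21  0.56  0.22  1.7   0.99  1.76  0.81]
```

View pics/s6.png

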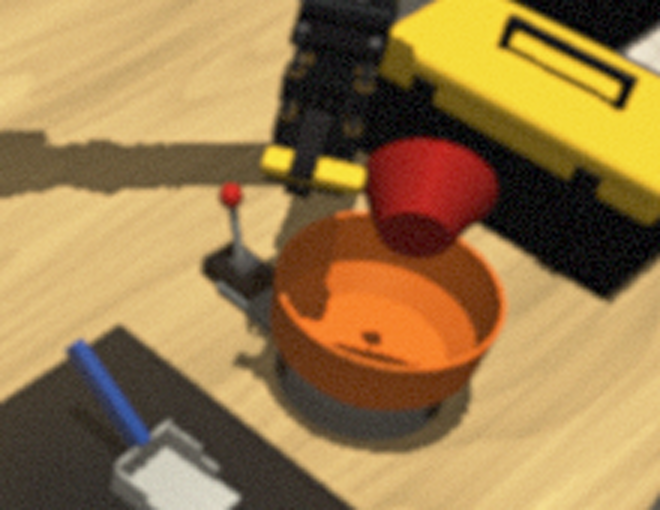

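View pics/t6.png

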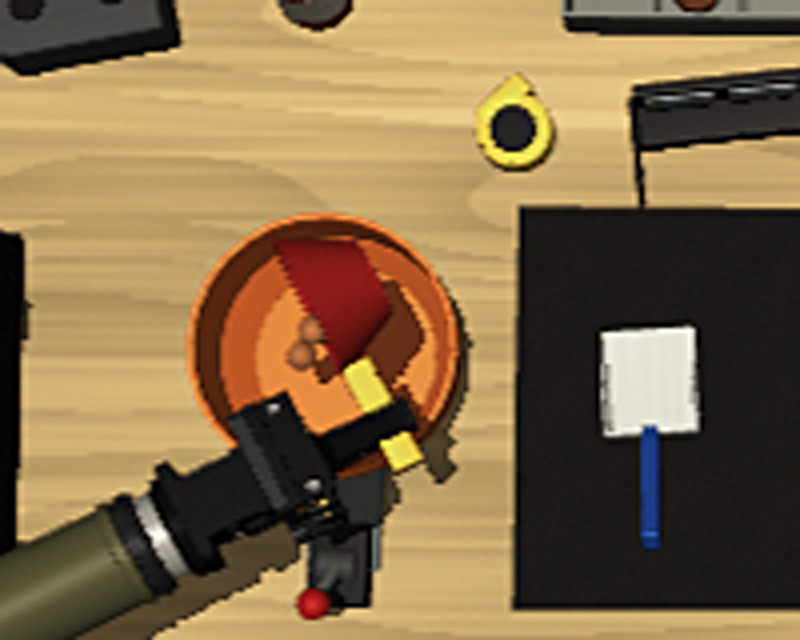

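```bash
python3 -m creep '[{"linear":[0,0,0],"twist":[0,5,0],"fingers":1},{"linear":[0,0,0],"twist":[0,10,0],"fingers":1},{"linear":[0,0,0],"twist":[0,15,0],"fingers":1},{"linear":[0,0,0],"twist":[0,20,0],"fingers":1},{"linear":[0,0,0],"twist":[0,20,0],"fingers":1},{"linear":[0,0,0],"twist":[0,20,0],"fingers":1}]' 60
python3 - <<'E'
from h import *
st(); save("top","t7",(60,100,260,260),4)
E
```

```text
time: 9.5
position: [0.52, 0.236, 0.2545]
tool_rot: [2.638, -1.562, 0.181]
ft_force: [1.0, 0.1, -0.5]
grip_width: 0.158
t 9.5 p [0.52   0.236  0.2545] x [ 0.476 -0.868  0.137] z [ 0.065 -0.121 -0.991] F [ 1.   0.1 -0.5] g 0.158 q [-1.26  0.76  0.28  1.71  1.12  1.89  0.72]
```

View pics/t7.png

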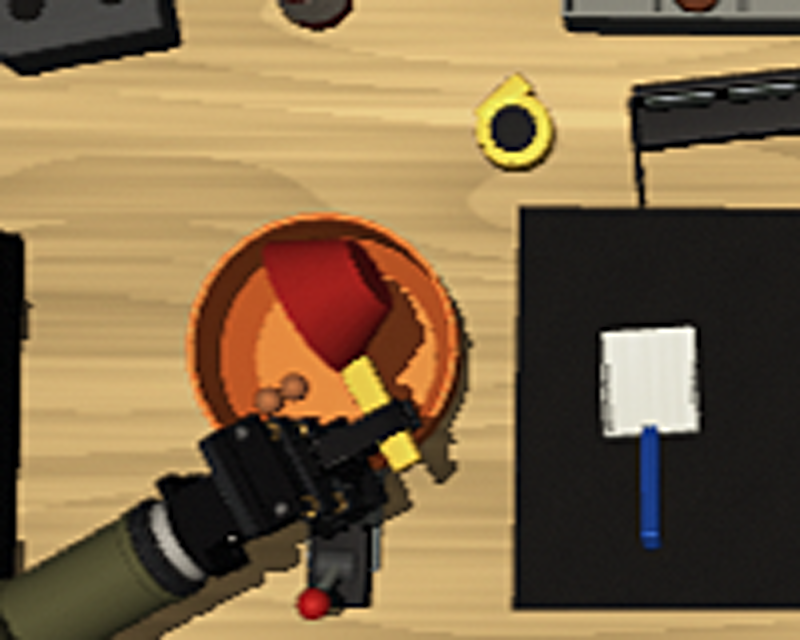

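```bash
python3 -m creep '[{"linear":[0,0,0],"twist":[0,-7,0],"fingers":1},{"linear":[0,0,0],"twist":[0,-14,0],"fingers":1},{"linear":[0,0,0],"twist":[0,-21,0],"fingers":1},{"linear":[0,0,0],"twist":[0,-28,0],"fingers":1},{"linear":[0,0,0],"twist":[0,-35,0],"fingers":1},{"linear":[0,0,0],"twist":[0,-42,0],"fingers":1},{"linear":[0,0,0],"twist":[0,-49,0],"fingers":1},{"linear":[0,0,0],"twist":[0,-56,0],"fingers":1}]' 60
python3 -m creep '[{"linear":[0,0,0],"twist":[0,-7,0],"fingers":1},{"linear":[0,0,0],"twist":[0,-14,0],"fingers":1},{"linear":[0,0,0],"twist":[0,-21,0],"fingers":1},{"linear":[0,0,0],"twist":[0,-28,0],"fingers":1},{"linear":[0,0,0],"twist":[0,-35,0],"fingers":1},{"linear":[0,0,0],"twist":[0,-42,0],"fingers":1},{"linear":[0,0,0],"twist":[0,-42,0],"fingers":1},{"linear":[0,0,0],"twist":[0,-42,0],"fingers":1}]' 60
python3 - <<'E'
from h import *
a=np.radians(-10.2)
u=np.array([np.cos(a),np.sin(a),0]); v=np.array([-u[1],u[0],0])
go([.455,-.053,.2545],[0,0,-1],v)
handles()
E
```

```text
time: 10.22
position: [0.52, 0.2376, 0.2586]
tool_rot: [-2.182, 1.283, 0.979]
ft_force: [-0.2, -0.3, -1.7]
grip_width: 0.153
time: 10.88
position: [0.5214, 0.233, 0.2577]
tool_rot: [-1.568, 0.929, 1.56]
ft_force: [-0.4, 1.2, -1.9]
grip_width: 0.15
t 10.88 p [0.5214 0.233  0.2577] x [ 0.005  0.    -1.   ] z [-0.476  0.879 -0.002] F [-0.4  1.2 -1.9] g 0.15 q [-0.7   0.14  0.26  1.63 -0.03  1.37  1.63]
linear [0.003, 0.195, -0.22]
twist [38.6, -0.0, 0.3]
cup_y few 0
top scoop_b 146 c [0.478 0.07  0.079] yaw 3.6 ends [0.432 0.067] [0.528 0.073] z [0.049 0.08  0.106]
```

```bash
python3 -m creep '[{"linear":[0,0.02,-0.02],"twist":[4,0,0],"fingers":1},{"linear":[0,0.045,-0.05],"twist":[9,0,0],"fingers":1},{"linear":[0,0.07,-0.08],"twist":[14,0,0],"fingers":1},{"linear":[0,0.095,-0.11],"twist":[19,0,0],"fingers":1},{"linear":[0,0.12,-0.14],"twist":[25,0,0],"fingers":1},{"linear":[0,0.145,-0.17],"twist":[31,0,0],"fingers":1},{"linear":[0,0.17,-0.2],"twist":[36,0,0],"fingers":1},{"linear":[0,0.195,-0.225],"twist":[38.6,0,0],"fingers":1}]' 60
python3 - <<'E'
from h import *
a=np.radians(-10.2)
u=np.array([np.cos(a),np.sin(a),0]); v=np.array([-u[1],u[0],0])
go([.455,-.06,.0375],[0,0,-1],v)
E
```

```text
time: 11.6
position: [0.4568, -0.055, 0.2553]
tool_rot: [-1.084, 1.285, 1.08]
ft_force: [0.2, -1.0, -1.3]
grip_width: 0.156
t 11.6 p [ 0.4568 -0.055   0.2553] x [ 0.002 -0.002 -1.   ] z [ 0.17   0.985 -0.002] F [ 0.2 -1.  -1.3] g 0.156 q [-0.47 -0.13  0.49  1.88  0.06  1.37  1.4 ]
linear [0.218, 0.001, -0.005]
twist [0.4, -0.1, 0.1]
```

```bash
python3 -m creep '[{"linear":[0.03,0,-0.005],"twist":[0,0,0],"fingers":1},{"linear":[0.065,0,-0.005],"twist":[0,0,0],"fingers":1},{"linear":[0.1,0,-0.005],"twist":[0,0,0],"fingers":1},{"linear":[0.135,0,-0.005],"twist":[0,0,0],"fingers":1},{"linear":[0.165,0,-0.005],"twist":[0,0,0],"fingers":1},{"linear":[0.185,0,-0.005],"twist":[0,0,0],"fingers":1},{"linear":[0.2,0,-0.005],"twist":[0,0,0],"fingers":1},{"linear":[0.205,0,-0.005],"twist":[0,0,0],"fingers":1}]' 60
python3 -m creep '[{"linear":[0.004,0,0],"twist":[0,0,0],"fingers":1},{"linear":[0.007,0,0],"twist":[0,0,0],"fingers":1},{"linear":[0.01,0,0],"twist":[0,0,0],"fingers":1},{"linear":[0.012,0,0],"twist":[0,0,0],"fingers":1},{"linear":[0.012,0,0],"twist":[0,0,0],"fingers":1}]' 60
python3 - <<'E'
from h import *
st()
E
```

```text
time: 12.27
position: [0.4546, -0.0571, 0.0476]
tool_rot: [-1.086, 1.287, 1.089]
ft_force: [-1.1, 0.9, -1.6]
grip_width: 0.154
time: 12.68
position: [0.4568, -0.0593, 0.0381]
tool_rot: [-1.083, 1.284, 1.082]
ft_force: [-0.5, 0.4, -0.6]
grip_width: 0.154
t 12.68 p [ 0.4568 -0.0593  0.0381] x [ 0.001  0.    -1.   ] z [0.169 0.986 0.   ] F [-0.5  0.4 -0.6] g 0.154 q [-0.43  0.13  0.53  2.13 -0.08  0.9   1.55]
```

Force at zero-ish (weight carried). Down a touch more, then release.

```bash
python3 -m creep '[{"linear":[0.001,0,0],"twist":[0,0,0],"fingers":1},{"linear":[0.001,0,0],"twist":[0,0,0],"fingers":0.4},{"linear":[0.001,0,0],"twist":[0,0,0],"fingers":-0.2},{"linear":[0.001,0,0],"twist":[0,0,0],"fingers":-0.6},{"linear":[0.001,0,0],"twist":[0,0,0],"fingers":-0.6},{"linear":[0.001,0,0],"twist":[0,0,0],"fingers":-0.6},{"linear":[-0.02,0,0],"twist":[0,0,0],"fingers":-0.6},{"linear":[-0.06,0,0],"twist":[0,0,0],"fingers":-0.6}]' 60
python3 -m creep '[{"linear":[-0.04,0,0],"twist":[0,0,0],"fingers":-0.6},{"linear":[-0.08,0,0],"twist":[0,0,0],"fingers":-0.6},{"linear":[-0.11,0,0.03],"twist":[0,0,0],"fingers":-1},{"linear":[-0.11,0,0.06],"twist":[-4,0,0],"fingers":-1},{"linear":[-0.11,0,0.09],"twist":[-8,0,0],"fingers":-1},{"linear":[-0.11,0,0.12],"twist":[-13,0,0],"fingers":-1},{"linear":[-0.11,0,0.12],"twist":[-13,0,0],"fingers":-1},{"linear":[-0.11,0,0.12],"twist":[-13,0,0],"fingers":-1}]' 60
python3 - <<'E'
from h import *
st(); save("scene","s8",(200,130,460,330),3); handles()
for l in ("scoop","scoop_grip","scoop_lip"):
    r=nets.place_of("scene",l); print(l,[(np.round(x["centre"],3).tolist(),round(x["conf"],2)) for x in r[:2]])
E
```

```text
time: 13.35
position: [0.4527, -0.0594, 0.0948]
tool_rot: [-1.08, 1.293, 1.088]
ft_force: [1.1, 1.1, -1.5]
grip_width: 0.598
time: 14.02
position: [0.4767, 0.0606, 0.2076]
tool_rot: [-1.253, 1.181, 1.253]
ft_force: [-0.0, 0.1, 0.2]
grip_width: 0.995
t 14.02 p [0.4767 0.0606 0.2076] x [-0. -0. -1.] z [-0.06   0.998 -0.   ] F [-0.   0.1  0.2] g 0.995 q [-0.59 -0.04  0.4   1.91  0.02  1.27  1.44]
top cup_y 104 c [ 0.463 -0.06   0.048] yaw -9.5 ends [ 0.423 -0.054] [ 0.501 -0.067] z [0.002 0.053 0.06 ]
scoop_b few 0
cup rim c 0.555 -0.073 r 0.056
scoop [([0.57, 0.076, 0.004], 0.85), ([0.547, -0.002, -0.001], 0.33)]
scoop_grip [([0.472, 0.069, 0.075], 0.68), ([0.547, 0.387, 0.054], 0.68)]
scoop_lip [([0.612, 0.084, 0.0], 0.87)]
```

View pics/s8.png

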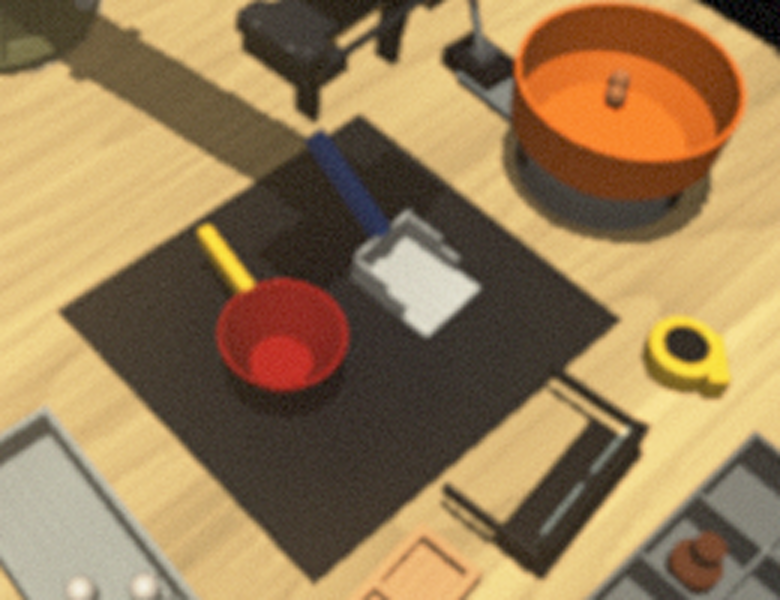

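Run:
```python
from h import *
a=np.radians(3.7)
v=np.array([-np.sin(a),np.cos(a),0])
go([.468,.0705,.067],[0,0,-1],v)
```

```text
t 14.27 p [0.4768 0.0576 0.2077] x [ 0.  0. -1.] z [-0.054  0.999  0.   ] F [0.1 0.7 0.6] g 1.002 q [-0.59 -0.04  0.4   1.91  0.02  1.27  1.44]
linear [0.141, 0.008, 0.013]
twist [-0.6, 0.0, 0.0]
```

```bash
python3 -m creep '[{"linear":[0.03,0.008,0.013],"twist":[-0.6,0,0],"fingers":-1},{"linear":[0.065,0.008,0.013],"twist":[-0.6,0,0],"fingers":-1},{"linear":[0.1,0.008,0.013],"twist":[-0.6,0,0],"fingers":-1},{"linear":[0.125,0.008,0.013],"twist":[-0.6,0,0],"fingers":-1},{"linear":[0.139,0.008,0.013],"twist":[-0.6,0,0],"fingers":-1},{"linear":[0.139,0.008,0.013],"twist":[-0.6,0,0],"fingers":-0.5},{"linear":[0.139,0.008,0.013],"twist":[-0.6,0,0],"fingers":0},{"linear":[0.139,0.008,0.013],"twist":[-0.6,0,0],"fingers":0.4}]' 60
python3 -m creep '[{"linear":[0.002,0,0],"twist":[0,0,0],"fingers":0.6},{"linear":[0.002,0,0],"twist":[0,0,0],"fingers":0.8},{"linear":[0.002,0,0],"twist":[0,0,0],"fingers":1},{"linear":[0.002,0,0],"twist":[0,0,0],"fingers":1},{"linear":[0.002,0,0],"twist":[0,0,0],"fingers":1},{"linear":[0.002,0,0],"twist":[0,0,0],"fingers":1},{"linear":[0.002,0,0],"twist":[0,0,0],"fingers":1},{"linear":[0.002,0,0],"twist":[0,0,0],"fingers":1}]' 60
python3 - <<'E'
from h import *
st()
E
```

```text
time: 14.93
position: [0.4692, 0.0711, 0.07]
tool_rot: [-1.258, 1.176, 1.256]
ft_force: [-0.2, -0.7, -0.0]
grip_width: 0.855
time: 15.6
position: [0.4681, 0.0714, 0.0668]
tool_rot: [-1.258, 1.177, 1.258]
ft_force: [0.3, 0.3, -0.0]
grip_width: 0.25
t 15.6 p [0.4681 0.0714 0.0668] x [ 0.  0. -1.] z [-0.067  0.998  0.   ] F [ 0.3  0.3 -0. ] g 0.25 q [-0.59  0.1   0.4   2.08 -0.05  0.97  1.48]
```

```bash
python3 -m creep '[{"linear":[0,0,0],"twist":[0,0,0],"fingers":1},{"linear":[0,0,0],"twist":[0,0,0],"fingers":1},{"linear":[0,0,0],"twist":[0,0,0],"fingers":1},{"linear":[0,0,0],"twist":[0,0,0],"fingers":1},{"linear":[-0.01,0,0],"twist":[0,0,0],"fingers":1},{"linear":[-0.03,0,0],"twist":[0,0,0],"fingers":1},{"linear":[-0.06,0,0],"twist":[0,0,0],"fingers":1},{"linear":[-0.09,0,0],"twist":[0,0,0],"fingers":1}]' 60
python3 - <<'E'
from h import *
st(); handles("scene"); save("scene","s9",(200,130,460,330),3)
im,d,w=pts("scene")
E
```

```text
time: 16.27
position: [0.467, 0.071, 0.1575]
tool_rot: [-1.257, 1.179, 1.259]
ft_force: [0.8, -0.2, -1.5]
grip_width: 0.152
t 16.27 p [0.467  0.071  0.1575] x [-0.002 -0.001 -1.   ] z [-0.066  0.998 -0.001] F [ 0.8 -0.2 -1.5] g 0.152 q [-0.6  -0.01  0.39  1.99  0.01  1.17  1.43]
scene cup_y 166 c [ 0.488 -0.013  0.215] yaw -86.1 ends [0.48  0.109] [ 0.492 -0.072] z [0.053 0.057 0.536]
scene scoop_b 51 c [0.508 0.073 0.147] yaw -33.3 ends [0.415 0.135] [0.525 0.063] z [0.137 0.147 0.17 ]
cup rim c 0.55 -0.023 r 0.117
```

View pics/s9.png

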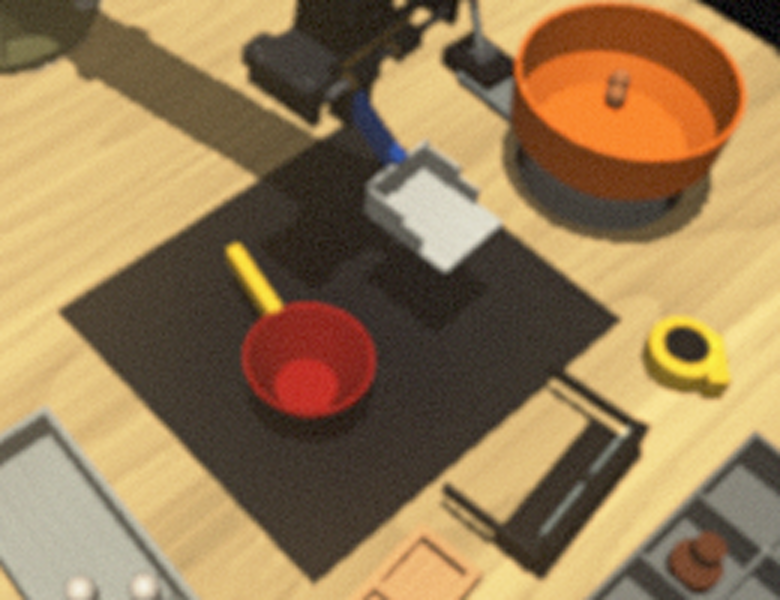

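```bash
cat >> h.py <<'E'
def blade(n="scene",half=.03):
    """points of scoop floor predicted from tool pose (assuming vertical-tool rigid grasp), fit residual plane in scoop frame"""
    s,r=st()
    gp=s["position"]-.008*r[:,0]
    z=r[:,2]; sx=-r[:,1] # scoop axes at nominal grasp: x_s=-tool y, z_s=-tool x
    if abs(sx[0])>0 and sx@np.array([1,0,0])<0: sx=-sx; z=-z
    M=np.stack([sx,z,-r[:,0]],1)   # scoop->world
    o=gp-M@np.array([-.1,0,.072])
    im,d,w=pts(n)
    q=(w-o)@M
    m=(q[...,0]>-.035)&(q[...,0]<.06)&(abs(q[...,1])<half)&(abs(q[...,2])<.03)
    p=q[m]
    if len(p)<20: print("few"); return
    A=np.c_[p[:,0],p[:,1],np.ones(len(p))]
    for _ in range(4):
        c=np.linalg.lstsq(A,p[:,2],rcond=None)[0]; e=p[:,2]-A@c; k=abs(e)<max(.003,1.5*np.median(abs(e))); A=A[k];p=p[k]
    m2=(abs(q[...,2])<.02)&(abs(q[...,1])<half)&(q[...,0]<.08)&(q[...,0]>-.035)
    print(n,"n",len(p),"pitch deg(nose up +)",round(np.degrees(np.arctan(c[0])),1),"roll slope",round(np.degrees(np.arctan(c[1])),1),"h0 mm",round(c[2]*1e3,1),"x max",np.round(np.percentile(q[m2][:,0],[98,99.5]),3),"rms",round(p[:,2].std()*1e3 if len(p) else 0,1))
    print("nominal origin",np.round(o,3),"lip",np.round(o+.045*M[:,0],3))
E
python3 - <<'E'
from h import *
blade("scene"); blade("top")
E
```

```text
t 16.42 p [0.4699 0.0718 0.1596] x [ 0.005  0.002 -1.   ] z [-0.067  0.998  0.002] F [ 0.3 -0.4 -1.2] g 0.152 q [-0.6  -0.01  0.39  1.98  0.    1.17  1.43]
scene n 496 pitch deg(nose up +) -0.0 roll slope -0.2 h0 mm 2.5 x max [0.046 0.048] rms 1.3
nominal origin [0.57  0.079 0.096] lip [0.615 0.082 0.096]
t 16.47 p [0.4684 0.0715 0.1576] x [ 0.002  0.001 -1.   ] z [-0.067  0.998  0.001] F [ 0.7 -0.3 -1.6] g 0.159 q [-0.6  -0.01  0.39  1.99  0.    1.16  1.43]
top n 237 pitch deg(nose up +) -0.1 roll slope -0.3 h0 mm 1.1 x max [0.046 0.047] rms 1.6
nominal origin [0.568 0.078 0.094] lip [0.613 0.081 0.094]
```

```bash
cat >> h.py <<'E'
TC=np.array([.5826,-.3155]); TY=np.radians(-3.0)
def tool_for(xt,yt,zo,pitch=0):
    """world TCP, xdir, zdir for scoop origin at trough coords (xt,yt,zo), pitch nose-up deg"""
    u=np.array([np.cos(TY),np.sin(TY),0]); v=np.array([-u[1],u[0],0]); k=np.array([0,0,1.])
    b=np.radians(pitch); ux=u*np.cos(b)+k*np.sin(b); uz=-u*np.sin(b)+k*np.cos(b)
    o=np.array([*TC,0])+xt*u+yt*v+zo*k
    g=o-.1*ux+.064*uz
    return g,-uz,v
E
python3 - <<'E'
from h import *
go(*tool_for(-.037,0,.15))
E
```

```text
t 16.52 p [0.4675 0.0714 0.1564] x [-0.001  0.    -1.   ] z [-0.067  0.998  0.   ] F [-0.4  1.3 -1.8] g 0.154 q [-0.6  -0.01  0.39  1.99  0.    1.16  1.43]
linear [-0.058, 0.047, -0.377]
twist [6.8, 0.0, -0.0]
```

```bash
python3 -m creep '[{"linear":[-0.03,0,-0.01],"twist":[0,0,0],"fingers":1},{"linear":[-0.058,0.002,-0.035],"twist":[1,0,0],"fingers":1},{"linear":[-0.058,0.002,-0.07],"twist":[2,0,0],"fingers":1},{"linear":[-0.058,0.003,-0.105],"twist":[3,0,0],"fingers":1},{"linear":[-0.058,0.005,-0.14],"twist":[4,0,0],"fingers":1},{"linear":[-0.058,0.01,-0.175],"twist":[5,0,0],"fingers":1},{"linear":[-0.058,0.015,-0.21],"twist":[6,0,0],"fingers":1},{"linear":[-0.058,0.02,-0.245],"twist":[6.8,0,0],"fingers":1}]' 60
python3 - <<'E'
from h import *
go(*tool_for(-.037,0,.10))
E
```

```text
time: 17.18
position: [0.463, -0.1757, 0.2132]
tool_rot: [-1.169, 1.235, 1.173]
ft_force: [1.5, 0.0, -2.1]
grip_width: 0.153
t 17.18 p [ 0.463  -0.1757  0.2132] x [-0.003  0.    -1.   ] z [0.053 0.999 0.   ] F [ 1.5  0.  -2.1] g 0.153 q [-0.36 -0.02  0.67  1.87  0.01  1.28  1.82]
linear [0.049, 0.01, -0.133]
twist [-0.0, 0.0, -0.2]
```

```bash
python3 -m creep '[{"linear":[0,0.002,-0.035],"twist":[0,0,0],"fingers":1},{"linear":[0,0.005,-0.07],"twist":[0,0,0],"fingers":1},{"linear":[0,0.008,-0.1],"twist":[0,0,0],"fingers":1},{"linear":[0,0.01,-0.12],"twist":[0,0,0],"fingers":1},{"linear":[0.02,0.01,-0.133],"twist":[0,0,0],"fingers":1},{"linear":[0.04,0.01,-0.133],"twist":[0,0,0],"fingers":1},{"linear":[0.049,0.01,-0.133],"twist":[0,0,0],"fingers":1},{"linear":[0.049,0.01,-0.133],"twist":[0,0,0],"fingers":1}]' 60
python3 - <<'E'
from h import *
save("top","t10",(280,120,420,250),5); save("scene","s10",(150,180,350,370),3)
go(*tool_for(-.037,0,.009))
im,d,w=pts("top"); hsv=cv2.cvtColor(im,cv2.COLOR_RGB2HSV); Z=w[...,2]
m=(w[...,0]>.48)&(w[...,0]<.70)&(abs(w[...,1]+.316)<.05)&(hsv[...,1]<60)&(Z>.02)&(Z<.036)&(im.min(2)>110)
n,l,s,c=cv2.connectedComponentsWithStats(m.astype(np.uint8))
for i in range(1,n):
    if s[i,4]>8: print(c[i],s[i,4],np.round(w[l==i].mean(0),3))
E
```

```text
time: 17.85
position: [0.4453, -0.3051, 0.1622]
tool_rot: [-1.166, 1.237, 1.177]
ft_force: [-0.2, -0.4, -1.2]
grip_width: 0.155
t 17.95 p [ 0.4474 -0.3058  0.1652] x [-0.002  0.001 -1.   ] z [0.051 0.999 0.001] F [ 0.   0.5 -0.2] g 0.154 q [-0.18  0.17  0.81  1.83 -0.13  1.2   2.19]
linear [0.092, 0.001, -0.003]
twist [0.1, 0.0, -0.1]
[342.21794872 164.56410256] 78 [ 0.673 -0.325  0.027]
[332.48148148 173.59259259] 27 [ 0.642 -0.292  0.027]
[347.91666667 174.45833333] 24 [ 0.64  -0.344  0.028]
[343.65517241 182.72413793] 29 [ 0.612 -0.33   0.026]
```

View pics/t10.png

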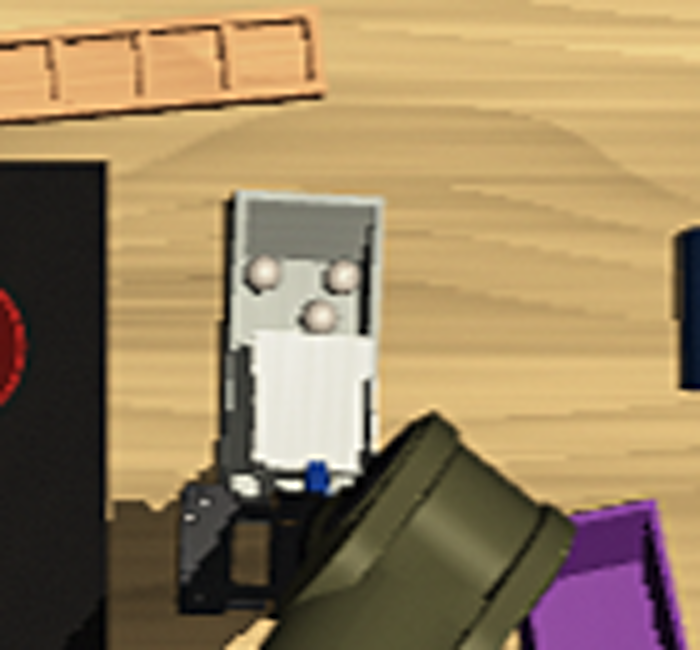

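View pics/s10.png

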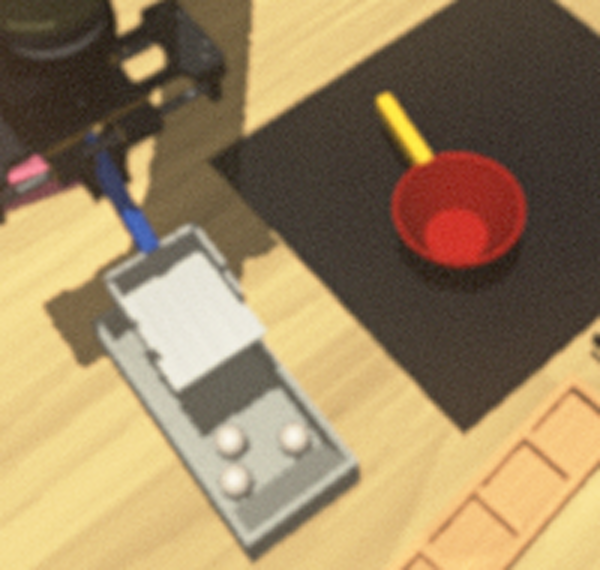

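Run:
```python
from h import *
T={}
for n in ("top","scene"):
    im,d,w=pts(n)
    u=np.array([np.cos(TY),np.sin(TY)]); v=np.array([-u[1],u[0]])
    q=w[...,:2]-TC; xt=q@u; yt=q@v; Z=w[...,2]
    for a,b in ((.0,.04),(.04,.09)):
        m=(xt>a)&(xt<b)&(Z>.034)&(Z<.046)&(abs(yt)<.06)
        y=yt[m]; print(n,"trough rim",a,len(y),"left",np.round([y[y>0].min(),np.median(y[y>0]),y[y>0].max()],4) if (y>0).any() else None,"right",np.round([y[y<0].min(),np.median(y[y<0]),y[y<0].max()],4) if (y<0).any() else None)
    m=(abs(yt)<.03)&(Z>.034)&(Z<.046)&(xt>.09)&(xt<.13); print("end",np.round([xt[m].min(),xt[m].max()],3))
    m=(Z>.09)&(Z<.115)&(xt>-.015)&(xt<.01)&(abs(yt)<.06); y=yt[m]; print("blade y",len(y),np.round(np.percentile(y,[0,2,98,100]),4), "lip x",np.round(xt[(Z>.09)&(Z<.115)&(abs(yt)<.03)].max(),3))
```

```text
top trough rim 0.0 35 left [0.0436 0.0468 0.0506] right [-0.0485 -0.0441 -0.0412]
top trough rim 0.04 62 left [0.0263 0.0474 0.0509] right [-0.0473 -0.0443 -0.021 ]
end [0.093 0.11 ]
blade y 185 [-0.0351 -0.0344  0.0389  0.0397] lip x 0.323
scene trough rim 0.0 105 left [0.0418 0.0449 0.0488] right [-0.05   -0.0468 -0.0435]
scene trough rim 0.04 144 left [0.0421 0.045  0.0492] right [-0.0493 -0.0465 -0.0429]
end [0.098 0.112]
blade y 383 [-0.0362 -0.035   0.0385  0.0393] lip x 0.014
```

```bash
python3 -m creep '[{"linear":[0.01,0,-0.002],"twist":[0,0,0],"fingers":1},{"linear":[0.03,0,-0.002],"twist":[0,0,0],"fingers":1},{"linear":[0.045,0,-0.002],"twist":[0,0,0],"fingers":1},{"linear":[0.06,0,-0.002],"twist":[0,0,0],"fingers":1},{"linear":[0.07,0,-0.002],"twist":[0,0,0],"fingers":1},{"linear":[0.08,0,-0.002],"twist":[0,0,0],"fingers":1},{"linear":[0.086,0,-0.002],"twist":[0,0,0],"fingers":1},{"linear":[0.09,0,-0.002],"twist":[0,0,0],"fingers":1}]' 60
python3 - <<'E'
from h import *
go(*tool_for(-.037,0,.006)); save("scene","s11",(150,180,350,370),3)
E
```

```text
time: 18.77
position: [0.4474, -0.3086, 0.0751]
tool_rot: [-1.171, 1.233, 1.171]
ft_force: [-1.1, 0.2, -0.8]
grip_width: 0.152
t 18.77 p [ 0.4474 -0.3086  0.0751] x [-0.  0. -1.] z [0.052 0.999 0.   ] F [-1.1  0.2 -0.8] g 0.152 q [-0.13  0.29  0.78  1.92 -0.24  1.02  2.28]
linear [0.005, 0.002, 0.0]
twist [0.0, 0.0, -0.0]
```

View pics/s11.png

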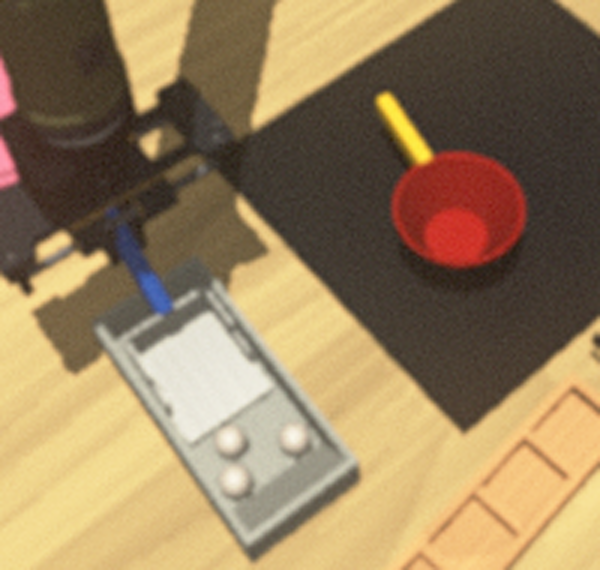

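```bash
python3 -m creep '[{"linear":[0.002,0,0],"twist":[0,0,0],"fingers":1},{"linear":[0.004,0,0],"twist":[0,0,0],"fingers":1},{"linear":[0.005,0,0],"twist":[0,0,0],"fingers":1},{"linear":[0.005,0,0],"twist":[0,0,0],"fingers":1}]' 60
python3 - <<'E'
from h import *
go(*tool_for(-.037,0,.006))
E
```

```text
time: 19.15
position: [0.4477, -0.3087, 0.0709]
tool_rot: [-1.171, 1.233, 1.171]
ft_force: [0.2, 0.5, -1.5]
grip_width: 0.159
t 19.15 p [ 0.4477 -0.3087  0.0709] x [ 0.  0. -1.] z [0.052 0.999 0.   ] F [ 0.2  0.5 -1.5] g 0.159 q [-0.12  0.3   0.78  1.92 -0.25  1.02  2.28]
linear [0.001, 0.002, 0.0]
twist [0.0, 0.0, 0.0]
```

```bash
python3 -m creep '[{"linear":[0.001,0,0],"twist":[0,0,0],"fingers":1},{"linear":[0.002,0,0],"twist":[0,0,0],"fingers":1},{"linear":[0.002,0,0],"twist":[0,0,0],"fingers":1}]' 60
python3 - <<'E'
from h import *
go(*tool_for(.025,0,.006))
E
```

```text
time: 19.4
position: [0.4476, -0.3088, 0.0696]
tool_rot: [-1.171, 1.233, 1.171]
ft_force: [-2.5, 1.5, 5.1]
grip_width: 0.154
t 19.4 p [ 0.4476 -0.3088  0.0696] x [ 0.001  0.001 -1.   ] z [0.052 0.999 0.001] F [-2.5  1.5  5.1] g 0.154 q [-0.12  0.3   0.78  1.92 -0.25  1.01  2.29]
linear [-0.0, -0.06, 0.0]
twist [0.0, 0.0, 0.0]
```

```bash
python3 -m creep '[{"linear":[-0.0005,-0.004,0],"twist":[0,0,0],"fingers":1},{"linear":[-0.0005,-0.009,0],"twist":[0,0,0],"fingers":1},{"linear":[-0.0005,-0.015,0],"twist":[0,0,0],"fingers":1},{"linear":[-0.0005,-0.021,0],"twist":[0,0,0],"fingers":1},{"linear":[-0.0005,-0.027,0],"twist":[0,0,0],"fingers":1},{"linear":[-0.0005,-0.033,0],"twist":[0,0,0],"fingers":1},{"linear":[-0.0005,-0.039,0],"twist":[0,0,0],"fingers":1},{"linear":[-0.0005,-0.045,0],"twist":[0,0,0],"fingers":1}]' 60
python3 - <<'E'
from h import *
go(*tool_for(.025,0,.006)); save("scene","s12",(150,180,350,370),3)
E
```

```text
time: 20.07
position: [0.4928, -0.3117, 0.0697]
tool_rot: [-1.171, 1.234, 1.171]
ft_force: [-5.5, 1.0, 7.5]
grip_width: 0.157
t 20.07 p [ 0.4928 -0.3117  0.0697] x [-0.001 -0.    -1.   ] z [ 0.052  0.999 -0.001] F [-5.5  1.   7.5] g 0.157 q [-0.11  0.39  0.75  1.83 -0.3   1.04  2.28]
linear [-0.0, -0.015, 0.001]
twist [0.0, -0.0, -0.0]
```

View pics/s12.png

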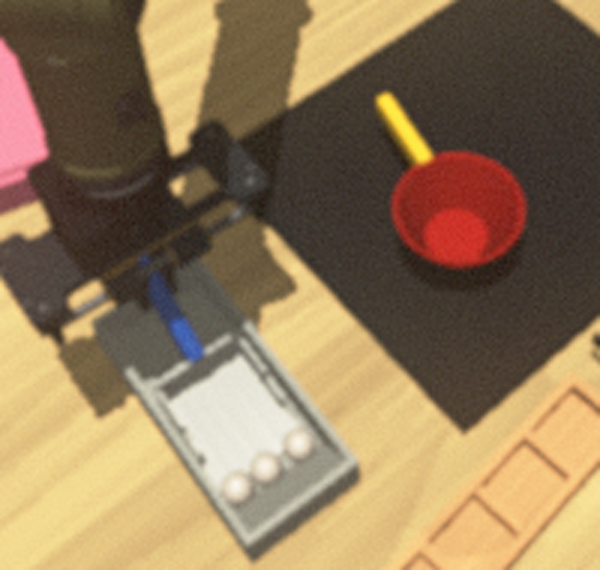

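```bash
python3 -m creep '[{"linear":[-0.001,-0.003,0],"twist":[0,0,0],"fingers":1},{"linear":[-0.001,-0.006,0],"twist":[0,0,0],"fingers":1},{"linear":[-0.001,-0.009,0],"twist":[0,0,0],"fingers":1},{"linear":[-0.001,-0.012,0],"twist":[0,0,0],"fingers":1},{"linear":[-0.001,-0.015,0],"twist":[0,0,0],"fingers":1}]' 60
python3 - <<'E'
from h import *
go(*tool_for(.025,0,.006)); save("scene","s13",(150,180,350,370),3);
for p in ((.033,.009,6),(.042,.013,13),(.050,.018,20)): print(p,[np.round(a,4) for a in tool_for(p[0],0,p[1],p[2])])
E
```

```text
time: 20.53
position: [0.5055, -0.3116, 0.0698]
tool_rot: [-1.168, 1.236, 1.175]
ft_force: [-13.2, 2.3, 9.8]
grip_width: 0.154
t 20.53 p [ 0.5055 -0.3116  0.0698] x [-0.005  0.001 -1.   ] z [0.052 0.999 0.001] F [-13.2   2.3   9.8] g 0.154 q [-0.1   0.41  0.74  1.8  -0.31  1.06  2.28]
linear [-0.0, -0.002, 0.0]
twist [0.0, 0.1, -0.3]
(0.033, 0.009, 6) [array([ 0.5096, -0.3117,  0.0622]), array([ 0.1044, -0.0055, -0.9945]), array([0.0523, 0.9986, 0.    ])]
(0.042, 0.013, 13) [array([ 0.5129, -0.3118,  0.0529]), array([ 0.2246, -0.0118, -0.9744]), array([0.0523, 0.9986, 0.    ])]
(0.05, 0.018, 20) [array([ 0.5168, -0.3121,  0.0439]), array([ 0.3416, -0.0179, -0.9397]), array([0.0523, 0.9986, 0.    ])]
```

View pics/s13.png

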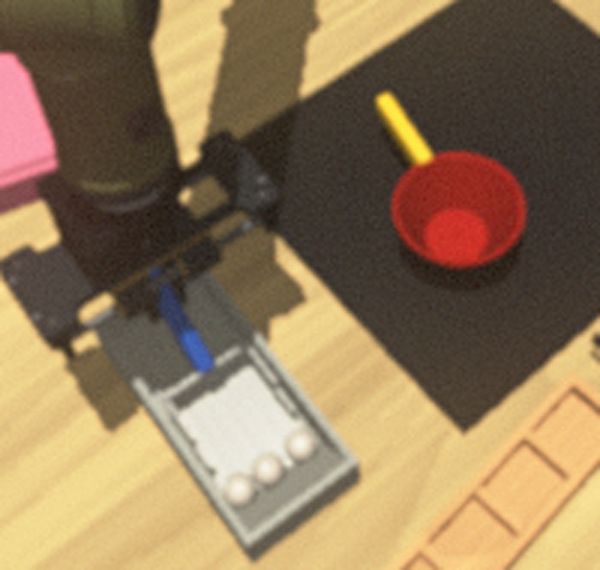

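Run:
```python
from h import *
g0,x0,z0=tool_for(.023,0,.006,0)
M=np.stack([x0,np.cross(z0,x0),z0],1)
for p in range(2,19,2):
    lx=.068+ p*.0011; lz=.006+p*.0016
    b=np.radians(p); g,x,z=tool_for(lx-.045*np.cos(b),0,lz-.045*np.sin(b),p)
    m=np.stack([x,np.cross(z,x),z],1)
    print(p,"lip",round(lx,3),round(lz,3),np.round(M.T@(g-g0),4).tolist(),np.round(np.degrees(R.from_matrix(M.T@m).as_rotvec()),1).tolist())
```

```text
2 lip 0.07 0.009 [0.0019, -0.0001, 0.0] [-0.0, 0.0, -2.0]
4 lip 0.072 0.012 [0.0039, -0.0003, 0.0] [0.0, 0.0, -4.0]
6 lip 0.075 0.016 [0.0059, -0.0007, 0.0] [-0.0, -0.0, -6.0]
8 lip 0.077 0.019 [0.008, -0.0013, 0.0] [0.0, -0.0, -8.0]
10 lip 0.079 0.022 [0.0102, -0.0021, 0.0] [0.0, 0.0, -10.0]
12 lip 0.081 0.025 [0.0123, -0.0031, 0.0] [0.0, 0.0, -12.0]
14 lip 0.083 0.028 [0.0146, -0.0042, 0.0] [0.0, -0.0, -14.0]
16 lip 0.086 0.032 [0.0168, -0.0056, 0.0] [-0.0, 0.0, -16.0]
18 lip 0.088 0.035 [0.0191, -0.0071, 0.0] [0.0, -0.0, -18.0]
```

```bash
python3 -m creep '[{"linear":[0.001,0,0],"twist":[0,0,-2],"fingers":1},{"linear":[0.003,0,0],"twist":[0,0,-4],"fingers":1},{"linear":[0.005,-0.001,0],"twist":[0,0,-6],"fingers":1},{"linear":[0.007,-0.001,0],"twist":[0,0,-8],"fingers":1},{"linear":[0.009,-0.002,0],"twist":[0,0,-10],"fingers":1},{"linear":[0.011,-0.003,0],"twist":[0,0,-12],"fingers":1},{"linear":[0.013,-0.004,0],"twist":[0,0,-14],"fingers":1},{"linear":[0.015,-0.005,0],"twist":[0,0,-16],"fingers":1}]' 60
python3 - <<'E'
from h import *
st(); save("scene","s14",(150,180,350,370),3);
E
```

```text
time: 21.25
position: [0.5128, -0.3115, 0.0549]
tool_rot: [-1.297, 1.029, 0.961]
ft_force: [0.0, -0.3, -1.3]
grip_width: 0.151
t 21.25 p [ 0.5128 -0.3115  0.0549] x [ 0.277 -0.014 -0.961] z [0.051 0.999 0.   ] F [ 0.  -0.3 -1.3] g 0.151 q [-0.04  0.26  0.7   2.01 -0.48  0.74  2.47]
```

View pics/s14.png

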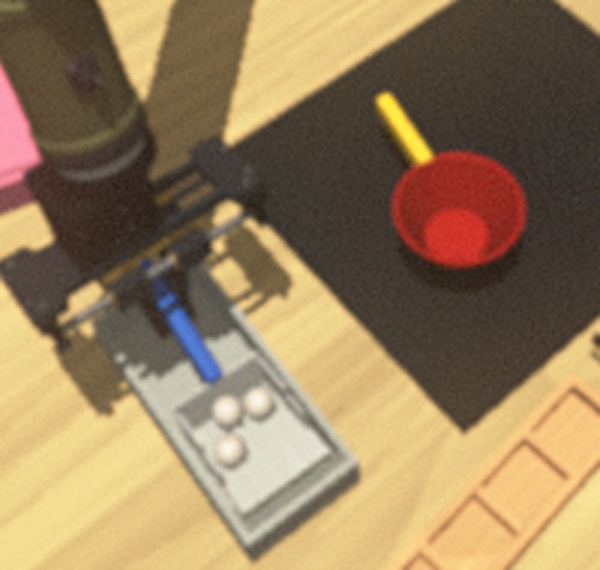

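```bash
python3 -m creep '[{"linear":[0,0,0],"twist":[0,0,0],"fingers":1},{"linear":[-0.005,-0.0015,0],"twist":[0,0,0],"fingers":1},{"linear":[-0.014,-0.004,0],"twist":[0,0,0],"fingers":1},{"linear":[-0.027,-0.008,0],"twist":[0,0,0],"fingers":1},{"linear":[-0.044,-0.0125,0],"twist":[0,0,0],"fingers":1},{"linear":[-0.063,-0.018,0],"twist":[0,0,0],"fingers":1},{"linear":[-0.084,-0.024,0],"twist":[0,0,0],"fingers":1},{"linear":[-0.105,-0.03,0],"twist":[0,0,0],"fingers":1}]' 60
python3 -m creep '[{"linear":[-0.021,-0.006,0],"twist":[0,0,0],"fingers":1},{"linear":[-0.042,-0.012,0],"twist":[0,0,0],"fingers":1},{"linear":[-0.06,-0.017,0],"twist":[0,0,0],"fingers":1},{"linear":[-0.075,-0.0215,0],"twist":[0,0,0],"fingers":1},{"linear":[-0.085,-0.0245,0],"twist":[0,0,0],"fingers":1},{"linear":[-0.09,-0.026,0],"twist":[0,0,0],"fingers":1}]' 60
python3 - <<'E'
from h import *
st(); save("scene","s15",(150,130,350,320),3);
E
```

```text
time: 21.97
position: [0.5128, -0.3123, 0.1666]
tool_rot: [-1.297, 1.031, 0.961]
ft_force: [1.0, -0.8, -1.3]
grip_width: 0.153
time: 22.47
position: [0.5135, -0.3127, 0.2609]
tool_rot: [-1.298, 1.029, 0.959]
ft_force: [0.2, 0.3, -1.5]
grip_width: 0.157
t 22.47 p [ 0.5135 -0.3127  0.2609] x [ 0.278 -0.016 -0.96 ] z [ 0.052  0.999 -0.001] F [ 0.2  0.3 -1.5] g 0.157 q [-0.15  0.01  0.75  1.78 -0.17  1.11  2.18]
```

View pics/s15.png

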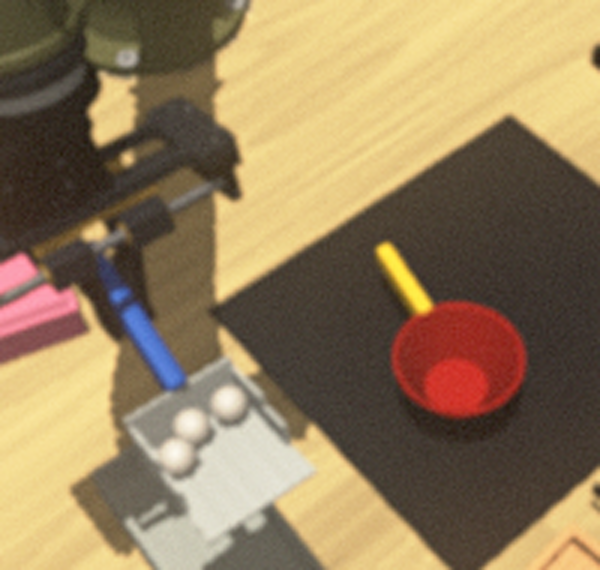

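```bash
cat >> h.py <<'E'
def scoop_pose(tcp_xy,z,yaw,pitch):
    """tool x,z dirs for scoop yaw,pitch(deg)"""
    a,b=np.radians(yaw),np.radians(pitch)
    u=np.array([np.cos(a),np.sin(a),0]); v=np.array([-u[1],u[0],0]); k=np.array([0,0,1.])
    return np.array([*tcp_xy,z]), u*np.sin(b)-k*np.cos(b), v
def plan(targets):
    s,r=st(); p0=s["position"]
    for t in targets:
        p,x,z=scoop_pose(*t); m=np.stack([x,np.cross(z,x),z],1)
        print(np.round(r.T@(p-p0),3).tolist(),np.round(np.degrees(R.from_matrix(r.T@m).as_rotvec()),1).tolist())
E
python3 - <<'E'
from h import *
plan([((.513-.013*f,-.3127+.588*f),.262+.02*f,-3+32*f,16) for f in (.01,.03,.065,.105,.145,.185,.225,.265,.3,.34)])
E
```

```text
t 22.52 p [ 0.5135 -0.3126  0.2608] x [ 0.278 -0.016 -0.96 ] z [ 0.052  0.999 -0.001] F [ 0.7  0.2 -0.6] g 0.154 q [-0.15  0.01  0.75  1.78 -0.17  1.11  2.18]
[-0.002, 0.0, 0.006] [-0.3, -0.1, 0.2]
[-0.002, 0.001, 0.017] [-0.9, -0.3, 0.2]
[-0.003, 0.002, 0.038] [-2.0, -0.6, 0.2]
[-0.005, 0.004, 0.061] [-3.2, -1.0, 0.2]
[-0.006, 0.005, 0.085] [-4.4, -1.3, 0.2]
[-0.007, 0.007, 0.108] [-5.6, -1.7, 0.2]
[-0.009, 0.008, 0.132] [-6.9, -2.0, 0.2]
[-0.01, 0.01, 0.155] [-8.1, -2.4, 0.2]
[-0.011, 0.011, 0.176] [-9.2, -2.7, 0.2]
[-0.012, 0.012, 0.199] [-10.4, -3.1, 0.2]
```

```bash
python3 -m creep '[{"linear":[-0.002,0,0.006],"twist":[-0.3,-0.1,0],"fingers":1},{"linear":[-0.002,0.001,0.017],"twist":[-0.9,-0.3,0],"fingers":1},{"linear":[-0.003,0.002,0.037],"twist":[-2,-0.6,0],"fingers":1},{"linear":[-0.005,0.004,0.061],"twist":[-3.2,-1,0],"fingers":1},{"linear":[-0.006,0.005,0.085],"twist":[-4.4,-1.3,0],"fingers":1},{"linear":[-0.007,0.007,0.108],"twist":[-5.6,-1.7,0],"fingers":1},{"linear":[-0.009,0.008,0.132],"twist":[-6.9,-2,0],"fingers":1},{"linear":[-0.01,0.01,0.155],"twist":[-8.1,-2.4,0],"fingers":1}]' 60
python3 - <<'E'
from h import *
f0=(readout.get_state()["position"][1]+.3127)/.588; print(f0)
plan([((.513-.013*f,-.3127+.588*f),.262+.02*f,-3+32*f,16) for f in f0+.04*np.arange(1,9)])
E
```

```text
time: 23.18
position: [0.5073, -0.154, 0.2639]
tool_rot: [-1.386, 0.943, 1.077]
ft_force: [-0.4, -0.3, -1.2]
grip_width: 0.154
0.26997669315165745
t 23.18 p [ 0.5073 -0.154   0.2639] x [ 0.273  0.029 -0.962] z [-0.098  0.995  0.002] F [-0.4 -0.3 -1.2] g 0.154 q [-0.28 -0.18  0.54  1.93 -0.01  1.11  1.93]
[-0.003, -0.005, 0.023] [-1.3, -0.2, -0.1]
[-0.003, -0.007, 0.047] [-2.5, -0.6, -0.1]
[-0.003, -0.009, 0.07] [-3.7, -0.9, -0.1]
[-0.004, -0.011, 0.094] [-5.0, -1.3, -0.1]
[-0.004, -0.013, 0.117] [-6.2, -1.7, -0.1]
[-0.004, -0.015, 0.141] [-7.4, -2.0, -0.1]
[-0.004, -0.017, 0.164] [-8.6, -2.4, -0.1]
[-0.005, -0.018, 0.187] [-9.9, -2.7, -0.1]
```

```bash
python3 -m creep '[{"linear":[-0.002,-0.002,0.023],"twist":[-1.2,-0.3,0],"fingers":1},{"linear":[-0.003,-0.005,0.047],"twist":[-2.5,-0.6,0],"fingers":1},{"linear":[-0.003,-0.009,0.07],"twist":[-3.7,-0.9,0],"fingers":1},{"linear":[-0.004,-0.011,0.094],"twist":[-5,-1.3,0],"fingers":1},{"linear":[-0.004,-0.013,0.117],"twist":[-6.2,-1.7,0],"fingers":1},{"linear":[-0.004,-0.015,0.141],"twist":[-7.4,-2,0],"fingers":1},{"linear":[-0.004,-0.017,0.164],"twist":[-8.6,-2.4,0],"fingers":1},{"linear":[-0.005,-0.018,0.187],"twist":[-9.9,-2.7,0],"fingers":1}]' 60
python3 - <<'E'
from h import *
f0=(readout.get_state()["position"][1]+.3127)/.588; print(f0)
plan([((.513-.013*f,-.3127+.588*f),.262+.02*f,-3+32*f,16) for f in f0+.04*np.arange(1,13)])
E
```

```text
time: 23.85
position: [0.5048, 0.0331, 0.2735]
tool_rot: [-1.495, 0.833, 1.209]
ft_force: [0.7, 0.6, -2.3]
grip_width: 0.156
0.5880240384733539
t 23.85 p [0.5048 0.0331 0.2735] x [ 0.263  0.074 -0.962] z [-0.274  0.962 -0.001] F [ 0.7  0.6 -2.3] g 0.156 q [-0.41 -0.23  0.28  1.96  0.03  1.13  1.71]
[0.001, -0.007, 0.023] [-1.2, -0.4, -0.1]
[0.002, -0.012, 0.045] [-2.4, -0.7, -0.1]
[0.002, -0.018, 0.068] [-3.6, -1.1, -0.1]
[0.003, -0.024, 0.091] [-4.9, -1.4, -0.1]
[0.004, -0.03, 0.114] [-6.1, -1.8, -0.1]
[0.005, -0.036, 0.136] [-7.3, -2.1, -0.1]
[0.006, -0.042, 0.159] [-8.5, -2.5, -0.1]
[0.007, -0.048, 0.182] [-9.8, -2.8, -0.1]
[0.007, -0.054, 0.205] [-11.0, -3.2, -0.1]
[0.008, -0.06, 0.227] [-12.2, -3.5, -0.1]
[0.009, -0.066, 0.25] [-13.5, -3.9, -0.1]
[0.01, -0.072, 0.273] [-14.7, -4.2, -0.1]
```

```bash
python3 -m creep '[{"linear":[0,-0.006,0.023],"twist":[-1.2,-0.4,0],"fingers":1},{"linear":[0,-0.012,0.045],"twist":[-2.4,-0.7,0],"fingers":1},{"linear":[0,-0.018,0.068],"twist":[-3.6,-1.1,0],"fingers":1},{"linear":[0,-0.024,0.091],"twist":[-4.9,-1.4,0],"fingers":1},{"linear":[0,-0.03,0.114],"twist":[-6.1,-1.8,0],"fingers":1},{"linear":[0,-0.036,0.136],"twist":[-7.3,-2.1,0],"fingers":1},{"linear":[0,-0.042,0.159],"twist":[-8.5,-2.5,0],"fingers":1},{"linear":[0,-0.048,0.18],"twist":[-9.8,-2.8,0],"fingers":1}]' 60
python3 - <<'E'
from h import *
plan([((.502,.26),.285,28,16),((.500,.276),.285,29,16)])
E
```

```text
time: 24.52
position: [0.5012, 0.2192, 0.2878]
tool_rot: [-1.596, 0.71, 1.338]
ft_force: [0.4, -0.5, -1.1]
grip_width: 0.151
t 24.52 p [0.5012 0.2192 0.2878] x [ 0.247  0.12  -0.961] z [-0.44   0.898 -0.001] F [ 0.4 -0.5 -1.1] g 0.151 q [-0.56 -0.13  0.09  1.86  0.02  1.13  1.55]
[0.008, -0.017, 0.036] [-1.8, -0.6, -0.0]
[0.009, -0.022, 0.052] [-2.8, -0.9, -0.0]
```

```bash
python3 -m creep '[{"linear":[0,-0.005,0.017],"twist":[-1,-0.3,0],"fingers":1},{"linear":[0,-0.011,0.03],"twist":[-1.6,-0.5,0],"fingers":1},{"linear":[0,-0.017,0.04],"twist":[-2.2,-0.7,0],"fingers":1},{"linear":[0,-0.02,0.048],"twist":[-2.6,-0.8,0],"fingers":1},{"linear":[0,-0.022,0.052],"twist":[-2.8,-0.9,0],"fingers":1},{"linear":[0,-0.022,0.052],"twist":[-2.8,-0.9,0],"fingers":1}]' 60
python3 - <<'E'
from h import *
save("scene","s16",(280,40,500,230),3)
a=np.radians(29);u=np.array([np.cos(a),np.sin(a),0])
def tgt(pitch,lipoff,lipz):
    b=np.radians(pitch); k=np.array([0,0,1.])
    ux=u*np.cos(b)+k*np.sin(b); uz=-u*np.sin(b)+k*np.cos(b)
    g=np.array([.586,.324,lipz])+lipoff*u-.145*ux+.064*uz
    return ((g[0],g[1]),g[2],29,pitch)
plan([tgt(p,o,z) for p,o,z in ((10,.04,.23),(5,.035,.21),(0,.03,.19),(-8,.02,.17),(-15,.01,.15),(-22,.0,.14),(-29,-.005,.13),(-36,-.01,.12))])
E
```

```text
time: 25.02
position: [0.4982, 0.2734, 0.2941]
tool_rot: [-1.621, 0.673, 1.373]
ft_force: [-0.1, 0.0, -1.6]
grip_width: 0.152
t 25.07 p [0.4983 0.2724 0.294 ] x [ 0.241  0.133 -0.961] z [-0.482  0.876  0.   ] F [-0.  -0.5 -1.6] g 0.153 q [-0.6  -0.08  0.04  1.81  0.02  1.14  1.51]
[0.022, 0.019, 0.003] [-0.2, -0.0, 6.0]
[0.028, 0.022, 0.003] [-0.2, -0.0, 11.0]
[0.035, 0.024, 0.003] [-0.2, -0.0, 16.0]
[0.035, 0.024, 0.003] [-0.2, -0.0, 24.0]
[0.04, 0.024, 0.003] [-0.2, 0.0, 31.0]
[0.036, 0.02, 0.003] [-0.2, 0.0, 38.0]
[0.037, 0.01, 0.003] [-0.2, 0.0, 45.0]
[0.039, -0.001, 0.003] [-0.2, 0.0, 52.0]
```

View pics/s16.png

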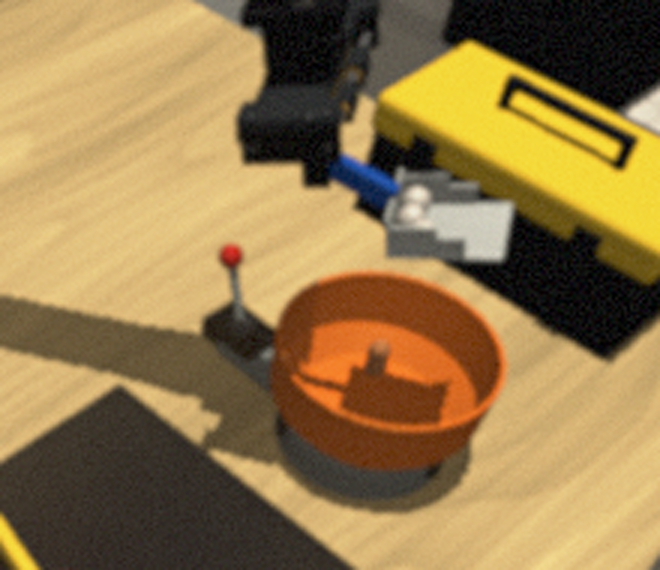

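```bash
cat >> h.py <<'E'
def tgt(pitch,lipoff,lipz,yaw=29):
    a=np.radians(yaw);u=np.array([np.cos(a),np.sin(a),0])
    b=np.radians(pitch); k=np.array([0,0,1.])
    ux=u*np.cos(b)+k*np.sin(b); uz=-u*np.sin(b)+k*np.cos(b)
    g=np.array([.586,.324,lipz])+lipoff*u-.145*ux+.064*uz
    return ((g[0],g[1]),g[2],yaw,pitch)
E
python3 - <<'E'
from h import *
plan([tgt(p,o,z) for p,o,z in ((12,.04,.22),(8,.01,.18),(5,-.01,.155),(0,-.015,.145),(-6,-.015,.135),(-13,-.01,.125),(-20,-.01,.12),(-27,-.01,.115),(-34,-.01,.11))])
E
```

```text
t 25.07 p [0.4983 0.2724 0.294 ] x [ 0.241  0.133 -0.961] z [-0.482  0.876  0.   ] F [-0.  -0.5 -1.6] g 0.153 q [-0.6  -0.08  0.04  1.81  0.02  1.14  1.51]
[0.036, 0.024, 0.003] [-0.2, -0.0, 4.0]
[0.057, 0.059, 0.002] [-0.2, -0.0, 8.0]
[0.068, 0.08, 0.002] [-0.2, -0.0, 11.0]
[0.066, 0.079, 0.002] [-0.2, -0.0, 16.0]
[0.063, 0.071, 0.002] [-0.2, -0.0, 22.0]
[0.061, 0.054, 0.002] [-0.2, 0.0, 29.0]
[0.056, 0.039, 0.003] [-0.2, 0.0, 36.0]
[0.052, 0.024, 0.003] [-0.2, 0.0, 43.0]
[0.05, 0.007, 0.003] [-0.2, 0.0, 50.0]
```

```bash
python3 -m creep '[{"linear":[0.012,0.008,0],"twist":[0,0,1],"fingers":1},{"linear":[0.025,0.022,0.002],"twist":[0,0,3],"fingers":1},{"linear":[0.04,0.038,0.002],"twist":[0,0,5],"fingers":1},{"linear":[0.054,0.056,0.002],"twist":[0,0,8],"fingers":1},{"linear":[0.064,0.072,0.002],"twist":[0,0,10],"fingers":1},{"linear":[0.068,0.08,0.002],"twist":[0,0,11],"fingers":1},{"linear":[0.067,0.08,0.002],"twist":[0,0,14],"fingers":1},{"linear":[0.065,0.078,0.002],"twist":[0,0,17],"fingers":1}]' 60
python3 - <<'E'
from h import *
plan([tgt(p,o,z) for p,o,z in ((-5,-.015,.14),(-10,-.015,.132),(-16,-.01,.125),(-22,-.01,.12),(-28,-.01,.115),(-34,-.01,.11))])
save("scene","s17",(280,40,500,230),3)
E
```

```text
time: 25.73
position: [0.4456, 0.2461, 0.209]
tool_rot: [-1.564, 0.948, 1.586]
ft_force: [-0.2, 0.1, -2.3]
grip_width: 0.155
t 25.73 p [0.4456 0.2461 0.209 ] x [-0.02 -0.01 -1.  ] z [-0.483  0.876  0.   ] F [-0.2  0.1 -2.3] g 0.155 q [-0.6   0.05  0.05  1.81 -0.    1.3   1.52]
[-0.008, -0.006, 0.0] [-0.1, 0.0, 3.7]
[-0.011, -0.014, 0.0] [-0.1, 0.0, 8.7]
[-0.018, -0.028, 0.0] [-0.1, 0.0, 14.7]
[-0.026, -0.039, 0.0] [-0.1, 0.0, 20.7]
[-0.032, -0.052, 0.0] [-0.1, 0.1, 26.7]
[-0.037, -0.065, 0.0] [-0.1, 0.1, 32.7]
```

View pics/s17.png

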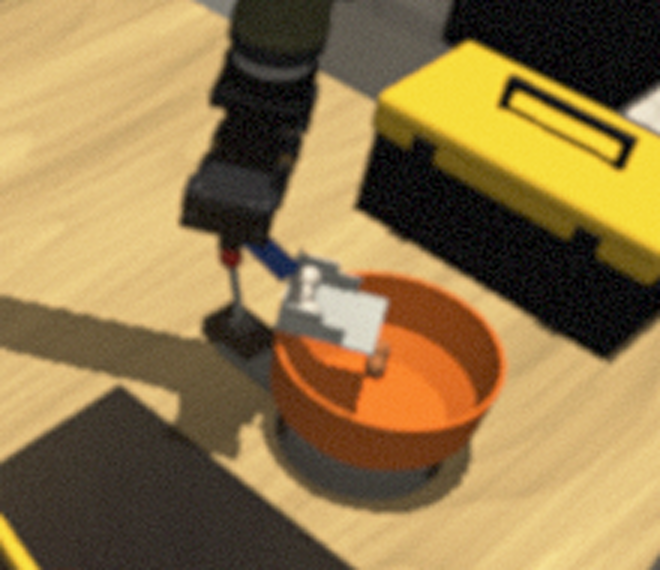

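```bash
python3 -m creep '[{"linear":[-0.008,-0.006,0],"twist":[0,0,3],"fingers":1},{"linear":[-0.011,-0.013,0],"twist":[0,0,7],"fingers":1},{"linear":[-0.015,-0.021,0],"twist":[0,0,11],"fingers":1},{"linear":[-0.02,-0.03,0],"twist":[0,0,15],"fingers":1},{"linear":[-0.025,-0.038,0],"twist":[0,0,20],"fingers":1},{"linear":[-0.032,-0.052,0],"twist":[0,0,26],"fingers":1},{"linear":[-0.037,-0.065,0],"twist":[0,0,32],"fingers":1},{"linear":[-0.037,-0.065,0],"twist":[0,0,32],"fingers":1}]' 60
python3 - <<'E'
from h import *
st()
save("scene","s18",(280,40,500,230),3); save("top","t18",(60,100,260,260),4)
E
```

```text
time: 26.45
position: [0.5074, 0.2805, 0.2352]
tool_rot: [-1.361, 1.484, 1.955]
ft_force: [-1.0, -0.8, -5.3]
grip_width: 0.158
t 26.45 p [0.5074 0.2805 0.2352] x [-0.487 -0.27  -0.831] z [-0.483  0.876 -0.001] F [-1.  -0.8 -5.3] g 0.158 q [-0.58  0.63  0.08  1.13 -0.05  1.97  1.56]
```

View pics/s18.png

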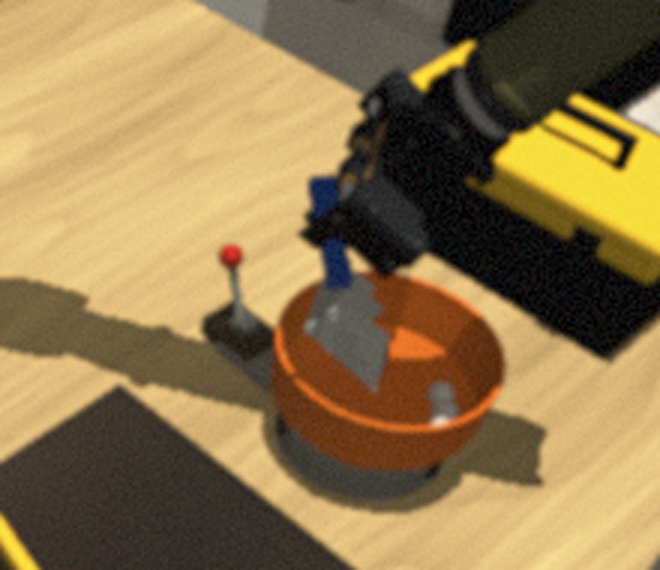

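View pics/t18.png

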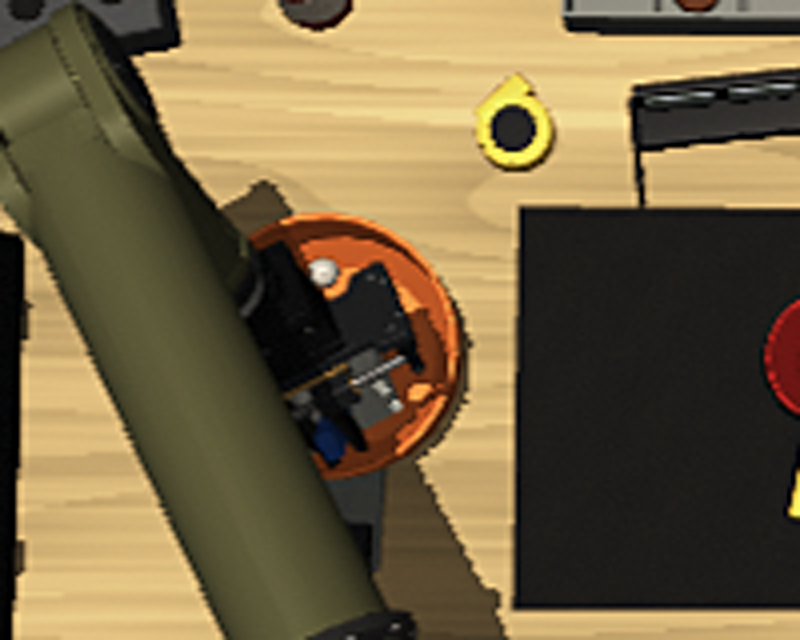

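```bash
python3 -m creep '[{"linear":[0,0,0],"twist":[0,0,0],"fingers":1},{"linear":[-0.006,0,0],"twist":[0,0,2],"fingers":1},{"linear":[-0.006,0,0],"twist":[0,0,3],"fingers":1},{"linear":[-0.006,0,0],"twist":[0,0,3],"fingers":1}]' 60
python3 - <<'E'
from h import *
st()
save("scene","s19",(280,40,500,230),3)
E
```

```text
time: 26.88
position: [0.5074, 0.2802, 0.2529]
tool_rot: [-1.343, 1.516, 1.977]
ft_force: [-0.7, -0.8, -1.9]
grip_width: 0.154
t 26.88 p [0.5074 0.2802 0.2529] x [-0.512 -0.282 -0.811] z [-0.483  0.876  0.001] F [-0.7 -0.8 -1.9] g 0.154 q [-0.58  0.65  0.08  1.08 -0.05  2.04  1.56]
```

View pics/s19.png

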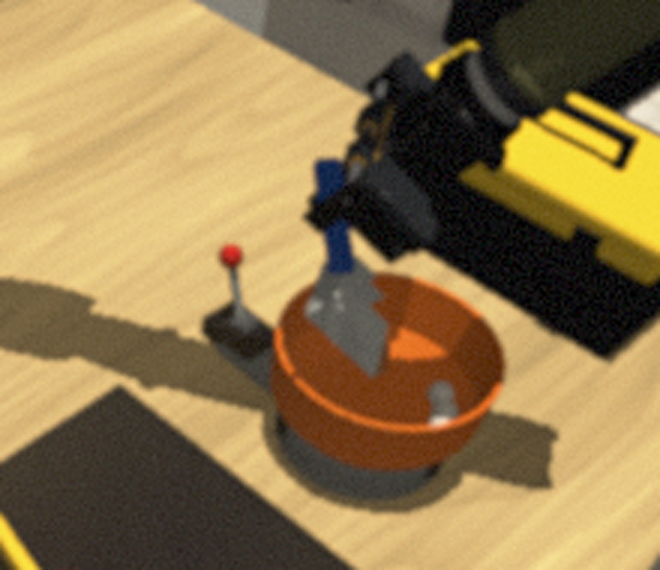

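```bash
python3 -m creep '[{"linear":[-0.015,0.011,0],"twist":[0,0,-3],"fingers":1},{"linear":[-0.032,0.023,0],"twist":[0,0,-8],"fingers":1},{"linear":[-0.05,0.035,0],"twist":[0,0,-14],"fingers":1},{"linear":[-0.065,0.047,0],"twist":[0,0,-20],"fingers":1},{"linear":[-0.08,0.058,0],"twist":[0,0,-26],"fingers":1},{"linear":[-0.08,0.058,0],"twist":[0,0,-32],"fingers":1},{"linear":[-0.08,0.058,0],"twist":[0,0,-36],"fingers":1},{"linear":[-0.08,0.058,0],"twist":[0,0,-36],"fingers":1}]' 60
python3 - <<'E'
from h import *
st()
save("scene","s20",(280,40,500,230),3); save("top","t20",(60,100,260,260),4)
E
```

```text
time: 27.6
position: [0.505, 0.2786, 0.3537]
tool_rot: [-1.57, 0.919, 1.565]
ft_force: [-1.2, -1.0, -0.5]
grip_width: 0.156
t 27.6 p [0.505  0.2786 0.3537] x [ 0.006  0.005 -1.   ] z [-0.483  0.876  0.001] F [-1.2 -1.  -0.5] g 0.156 q [-0.61  0.13  0.07  1.45 -0.01  1.56  1.53]
```

View pics/s20.png

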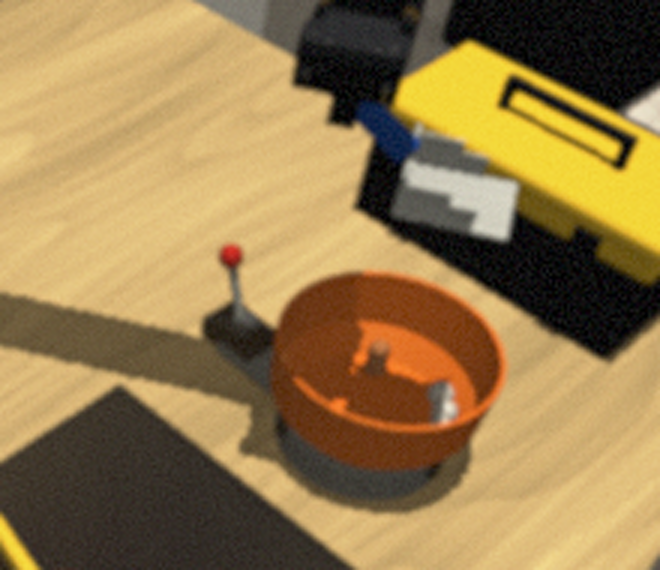

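View pics/t20.png

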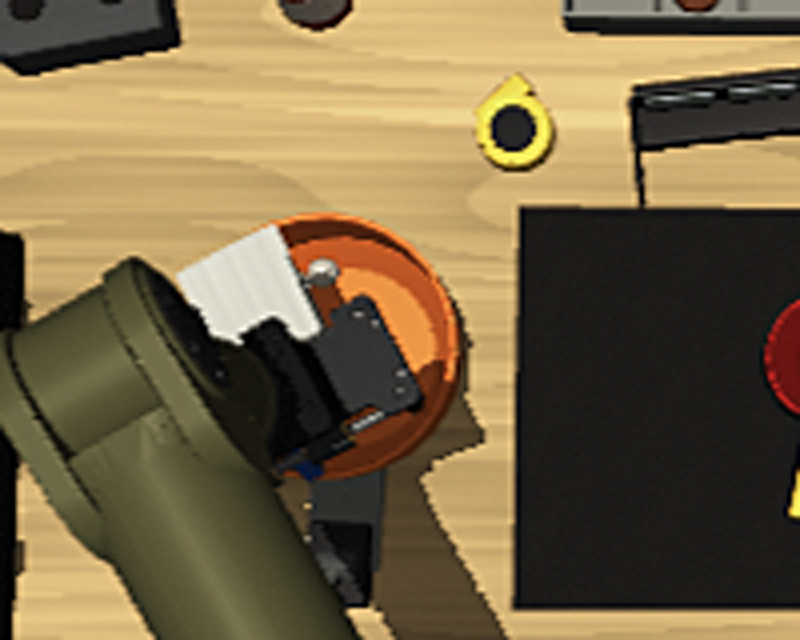

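Run:
```python
from h import *
plan([((.470,.078),.25,4,0)])
```

```text
t 27.7 p [0.5064 0.2796 0.3513] x [ 0.001  0.001 -1.   ] z [-0.483  0.876  0.001] F [ 0.8  0.3 -2.4] g 0.156 q [-0.61  0.14  0.07  1.44 -0.01  1.56  1.53]
[0.101, 0.129, -0.159] [24.9, 0.1, 0.1]
```

```bash
python3 -m creep '[{"linear":[0,0.015,-0.02],"twist":[3,0,0],"fingers":1},{"linear":[0,0.04,-0.05],"twist":[8,0,0],"fingers":1},{"linear":[0.0,0.065,-0.08],"twist":[13,0,0],"fingers":1},{"linear":[0.0,0.09,-0.11],"twist":[18,0,0],"fingers":1},{"linear":[0.03,0.115,-0.14],"twist":[22,0,0],"fingers":1},{"linear":[0.06,0.125,-0.155],"twist":[25,0,0],"fingers":1},{"linear":[0.09,0.129,-0.159],"twist":[25,0,0],"fingers":1},{"linear":[0.101,0.129,-0.159],"twist":[25,0,0],"fingers":1}]' 60
python3 - <<'E'
from h import *
plan([((.470,.078),.067,4,0)])
save("scene","s21"); save("top","t21",(90,90,370,270),2.8)
beads()
E
```

```text
time: 28.37
position: [0.4691, 0.0757, 0.2441]
tool_rot: [-1.253, 1.187, 1.261]
ft_force: [-1.0, -0.2, -1.6]
grip_width: 0.156
t 28.37 p [0.4691 0.0757 0.2441] x [-0.009 -0.002 -1.   ] z [-0.063  0.998 -0.002] F [-1.  -0.2 -1.6] g 0.156 q [-0.44 -0.06  0.22  1.85  0.01  1.35  1.41]
[0.177, -0.003, 0.003] [-0.4, -0.1, -0.5]
top stone0 [([0.58, -0.316, 0.004], 0.6), ([0.581, 0.08, 0.185], 0.43), ([0.624, 0.375, 0.065], 0.39)]
top bead0 [([0.584, 0.073, 0.18], 0.47)]
scene stone0 [([0.625, 0.371, 0.062], 0.58), ([0.57, -0.002, 0.004], 0.38), ([0.644, 0.352, 0.065], 0.36), ([0.586, -0.313, 0.007], 0.36)]
scene bead0 [([0.563, 0.354, 0.061], 0.36)]
```

View pics/s21.png

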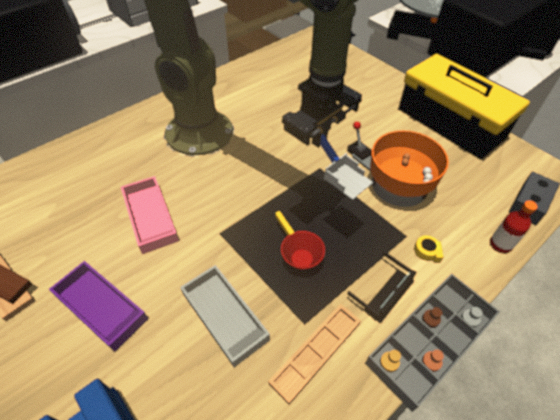

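View pics/t21.png

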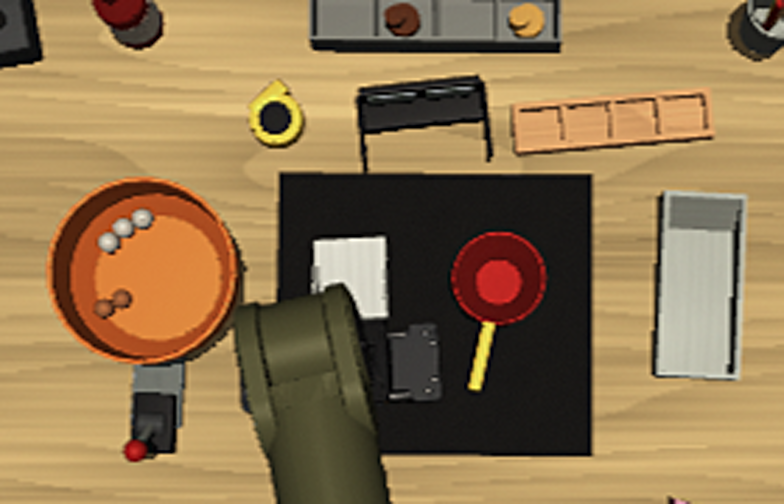

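```bash
python3 - <<'E'
from h import *
blade("scene")
E
python3 -m creep '[{"linear":[0.03,-0.003,0.003],"twist":[0,0,0],"fingers":1},{"linear":[0.06,-0.003,0.003],"twist":[0,0,0],"fingers":1},{"linear":[0.09,-0.003,0.003],"twist":[0,0,0],"fingers":1},{"linear":[0.12,-0.003,0.003],"twist":[0,0,0],"fingers":1},{"linear":[0.14,-0.003,0.003],"twist":[0,0,0],"fingers":1},{"linear":[0.155,-0.003,0.003],"twist":[0,0,0],"fingers":1},{"linear":[0.165,-0.003,0.003],"twist":[0,0,0],"fingers":1},{"linear":[0.167,-0.003,0.003],"twist":[0,0,0],"fingers":1}]' 60
python3 - <<'E'
from h import *
plan([((.470,.078),.067,4,0)])
E
```

```text
t 28.77 p [0.4724 0.0799 0.2503] x [ 0.002  0.001 -1.   ] z [-0.069  0.998  0.001] F [-0.6 -0.3 -1.8] g 0.153 q [-0.45 -0.06  0.22  1.84  0.01  1.36  1.41]
scene n 552 pitch deg(nose up +) -0.3 roll slope 0.2 h0 mm 2.3 x max [0.047 0.047] rms 1.2
nominal origin [0.572 0.087 0.187] lip [0.617 0.09  0.187]
time: 29.48
position: [0.4733, 0.0822, 0.0805]
tool_rot: [-1.258, 1.178, 1.261]
ft_force: [0.2, 1.0, -0.6]
grip_width: 0.154
t 29.48 p [0.4733 0.0822 0.0805] x [-0.002 -0.    -1.   ] z [-0.068  0.998 -0.   ] F [ 0.2  1.  -0.6] g 0.154 q [-0.44  0.1   0.22  2.04 -0.03  1.    1.44]
[0.014, 0.004, -0.004] [-0.1, -0.0, -0.1]
```

```bash
python3 -m creep '[{"linear":[0.004,0,0],"twist":[0,0,0],"fingers":1},{"linear":[0.008,0,0],"twist":[0,0,0],"fingers":1},{"linear":[0.011,0,0],"twist":[0,0,0],"fingers":1},{"linear":[0.013,0,0],"twist":[0,0,0],"fingers":1},{"linear":[0.014,0,0],"twist":[0,0,0],"fingers":1},{"linear":[0.014,0,0],"twist":[0,0,0],"fingers":1}]' 60
```

```text
time: 29.98
position: [0.4742, 0.0821, 0.0678]
tool_rot: [-1.258, 1.176, 1.259]
ft_force: [0.2, 1.6, -2.0]
grip_width: 0.158
```

```bash
python3 -m creep '[{"linear":[0.001,0,0],"twist":[0,0,0],"fingers":1},{"linear":[0.0015,0,0],"twist":[0,0,0],"fingers":1},{"linear":[0.0015,0,0],"twist":[0,0,0],"fingers":1}]' 60
```

```text
time: 30.23
position: [0.4743, 0.0822, 0.0667]
tool_rot: [-1.258, 1.176, 1.259]
ft_force: [-1.9, 0.1, 2.6]
grip_width: 0.158
```

Contact with the mat. Release gently and retreat upward.

```bash
python3 -m creep '[{"linear":[0,0,0],"twist":[0,0,0],"fingers":0.6},{"linear":[0,0,0],"twist":[0,0,0],"fingers":0.2},{"linear":[0,0,0],"twist":[0,0,0],"fingers":-0.3},{"linear":[0,0,0],"twist":[0,0,0],"fingers":-0.5},{"linear":[0,0,0],"twist":[0,0,0],"fingers":-0.5},{"linear":[0,0,0],"twist":[0,0,0],"fingers":-0.5},{"linear":[-0.02,0,0],"twist":[0,0,0],"fingers":-0.5},{"linear":[-0.05,0,0],"twist":[0,0,0],"fingers":-0.5}]' 30
python3 -m creep '[{"linear":[-0.04,0,0],"twist":[0,0,0],"fingers":-0.5},{"linear":[-0.08,0,0],"twist":[0,0,0],"fingers":-0.5},{"linear":[-0.12,0,0],"twist":[0,0,0],"fingers":0.5},{"linear":[-0.12,0,0.03],"twist":[0,0,0],"fingers":1},{"linear":[-0.12,0,0.07],"twist":[0,0,0],"fingers":1},{"linear":[-0.12,0,0.11],"twist":[0,0,0],"fingers":1},{"linear":[-0.12,0,0.14],"twist":[0,0,0],"fingers":1},{"linear":[-0.12,0,0.14],"twist":[0,0,0],"fingers":1}]' 30
python3 - <<'E'
from h import *
st(); im,d,w=pts("scene"); save("scene","s22"); 
for n in ("scene","top"):
    pts(n)
    for l in ("switch_tip","switch","bowl","scoop","cup"): print(n,l,[(np.round(x["centre"],3).tolist(),round(x["conf"],2)) for x in nets.place_of(n,l)[:2]])
    im,d,w=pts(n); hsv=cv2.cvtColor(im,cv2.COLOR_RGB2HSV)
    m=((hsv[...,0]<6)|(hsv[...,0]>174))&(hsv[...,1]>130)&(abs(w[...,0]-.39)<.06)&(abs(w[...,1]-.33)<.06)&(w[...,2]>.06)
    print("ball",m.sum(),np.round(w[m].mean(0),3),np.round(w[m].max(0),3))
E
```

```text
time: 30.9
position: [0.4716, 0.0814, 0.114]
tool_rot: [-1.257, 1.183, 1.263]
ft_force: [0.3, 0.8, 1.1]
grip_width: 0.644
time: 31.57
position: [0.4625, 0.2296, 0.2361]
tool_rot: [-1.263, 1.169, 1.269]
ft_force: [-0.3, 0.3, 0.1]
grip_width: 0.382
t 31.57 p [0.4625 0.2296 0.2361] x [-0.001  0.004 -1.   ] z [-0.078  0.997  0.004] F [-0.3  0.3  0.1] g 0.382 q [-0.58  0.03  0.08  1.78 -0.01  1.33  1.14]
scene switch_tip [([0.586, -0.075, 0.003], 0.68), ([0.385, 0.329, 0.092], 0.56)]Traceback (most recent call last):
  File "<stdin>", line 5, in <module>
ValueError: it knows: bead, bowl, bowl_in, bowl_rim, cup, cup_grip, goggles, mat, scoop, scoop_grip, scoop_lip, stone, switch_tip, tape, template, trough
```

View pics/s22.png

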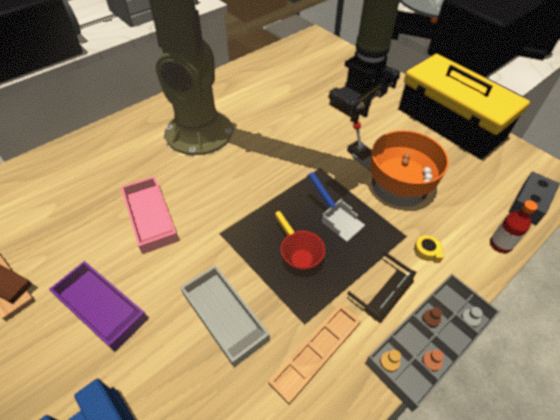

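Run:
```python
from h import *
go([.335,.329,.2],[0,0,-1],[.02,1,0])
for n in ("scene","top"):
    im,d,w=pts(n); hsv=cv2.cvtColor(im,cv2.COLOR_RGB2HSV)
    m=((hsv[...,0]<6)|(hsv[...,0]>174))&(hsv[...,1]>130)&(abs(w[...,0]-.39)<.06)&(abs(w[...,1]-.33)<.06)&(w[...,2]>.06)&(w[...,2]<.12)
    print("ball",m.sum(),np.round(w[m].mean(0),3),np.round(w[m].max(0),3))
```

```text
t 31.77 p [0.465  0.2204 0.2361] x [-0.    -0.001 -1.   ] z [-0.066  0.998 -0.001] F [-0.3 -1.1  0.3] g 0.201 q [-0.58  0.03  0.09  1.78 -0.    1.33  1.14]
linear [0.036, 0.123, 0.117]
twist [4.9, -0.0, -0.0]
ball 23 [0.392 0.325 0.102] [0.398 0.333 0.109]<stdin>:6: RuntimeWarning: Mean of empty slice.
  ret = um.true_divide(
Traceback (most recent call last):
ValueError: zero-size array to reduction operation maximum which has no identity
```

Move at height behind the ball (y first, then back), then down.

```bash
python3 -m creep '[{"linear":[0,0.02,0.035],"twist":[2,0,0],"fingers":1},{"linear":[0,0.05,0.065],"twist":[4,0,0],"fingers":1},{"linear":[0,0.08,0.09],"twist":[4.9,0,0],"fingers":1},{"linear":[0,0.11,0.11],"twist":[4.9,0,0],"fingers":1},{"linear":[0,0.123,0.117],"twist":[4.9,0,0],"fingers":1},{"linear":[0,0.123,0.117],"twist":[4.9,0,0],"fingers":1},{"linear":[0.03,0.123,0.117],"twist":[4.9,0,0],"fingers":1},{"linear":[0.03,0.123,0.117],"twist":[4.9,0,0],"fingers":1}]' 30
python3 - <<'E'
from h import *
go([.335,.329,.085],[0,0,-1],[.02,1,0])
save("scene","s23",(250,60,470,230),3)
E
```

```text
time: 32.53
position: [0.3336, 0.3271, 0.2027]
tool_rot: [-1.196, 1.225, 1.195]
ft_force: [-0.8, -0.1, -0.1]
grip_width: 0.005
t 32.53 p [0.3336 0.3271 0.2027] x [-0.004 -0.004 -1.   ] z [ 0.02   1.    -0.005] F [-0.8 -0.1 -0.1] g 0.005 q [-0.75 -0.04 -0.08  1.92 -0.    1.27  0.72]
linear [0.118, -0.002, 0.002]
twist [-0.0, -0.3, -0.2]
```

View pics/s23.png

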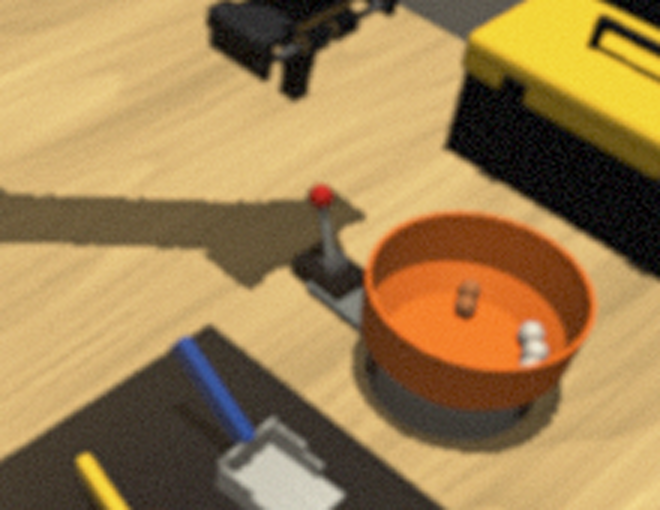

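```bash
python3 -m creep '[{"linear":[0.03,0,0],"twist":[0,0,0],"fingers":1},{"linear":[0.06,0,0],"twist":[0,0,0],"fingers":1},{"linear":[0.09,0,0],"twist":[0,0,0],"fingers":1},{"linear":[0.115,0,0],"twist":[0,0,0],"fingers":1},{"linear":[0.118,0,0],"twist":[0,0,0],"fingers":1},{"linear":[0.118,-0.01,0],"twist":[0,0,0],"fingers":1},{"linear":[0.118,-0.02,0],"twist":[0,0,0],"fingers":1},{"linear":[0.118,-0.03,0],"twist":[0,0,0],"fingers":1}]' 30
python3 - <<'E'
from h import *
st()
save("scene","s24",(250,60,470,230),3)
E
```

```text
time: 33.25
position: [0.3669, 0.3306, 0.0908]
tool_rot: [-1.194, 1.214, 1.195]
ft_force: [-2.4, 0.6, 0.8]
grip_width: 0.008
t 33.25 p [0.3669 0.3306 0.0908] x [ 0.003  0.003 -1.   ] z [0.019 1.    0.003] F [-2.4  0.6  0.8] g 0.008 q [-0.73  0.12 -0.07  2.    0.01  1.02  0.76]
```

View pics/s24.png

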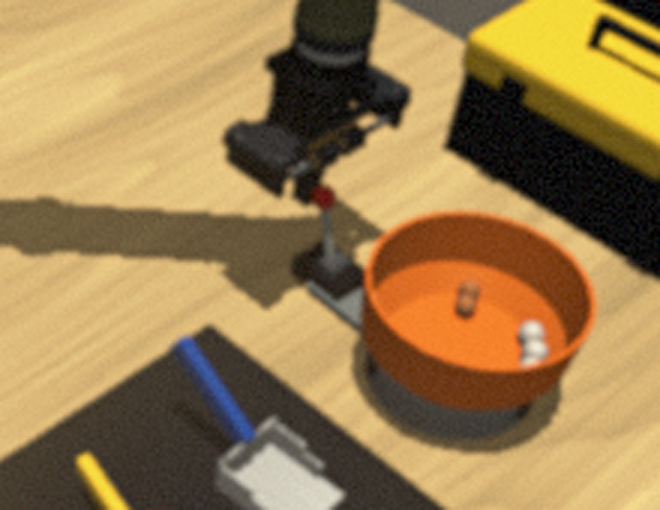

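```bash
python3 -m creep '[{"linear":[0.003,-0.008,0],"twist":[0,0,0],"fingers":1},{"linear":[0.005,-0.016,0],"twist":[0,0,0],"fingers":1},{"linear":[0.007,-0.024,0],"twist":[0,0,0],"fingers":1},{"linear":[0.007,-0.032,0],"twist":[0,0,0],"fingers":1},{"linear":[0.007,-0.04,0],"twist":[0,0,0],"fingers":1},{"linear":[0.007,-0.048,0],"twist":[0,0,0],"fingers":1},{"linear":[0.007,-0.056,0],"twist":[0,0,0],"fingers":1},{"linear":[0.007,-0.062,0],"twist":[0,0,0],"fingers":1}]' 30
python3 - <<'E'
from h import *
st()
save("scene","s25",(250,60,470,230),3)
E
```

```text
time: 33.97
position: [0.4267, 0.3281, 0.081]
tool_rot: [-1.195, 1.219, 1.196]
ft_force: [-1.6, 0.1, -0.2]
grip_width: 0.004
t 33.97 p [0.4267 0.3281 0.081 ] x [-0.001 -0.    -1.   ] z [ 0.018  1.    -0.   ] F [-1.6  0.1 -0.2] g 0.004 q [-0.68  0.22 -0.03  1.9   0.01  1.02  0.84]
```

View pics/s25.png

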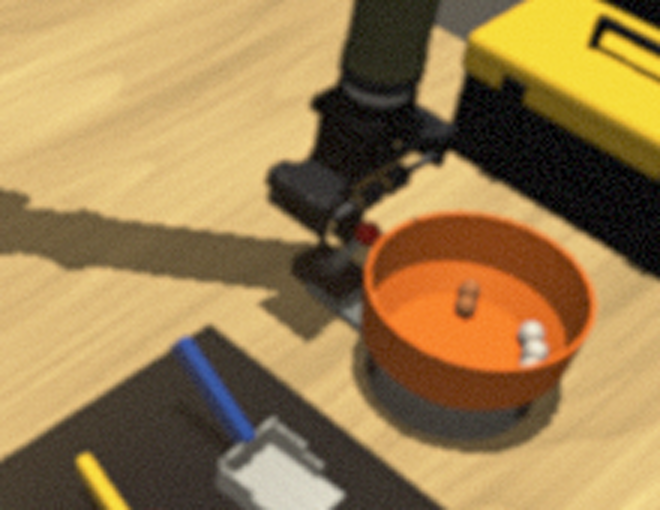

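```bash
python3 -m creep '[{"linear":[0,-0.003,0],"twist":[0,0,0],"fingers":1},{"linear":[0,-0.006,0],"twist":[0,0,0],"fingers":1},{"linear":[0,-0.009,0],"twist":[0,0,0],"fingers":1},{"linear":[0,-0.009,0],"twist":[0,0,0],"fingers":1}]' 30
python3 -m creep '[{"linear":[0,-0.002,0],"twist":[0,0,0],"fingers":1},{"linear":[0,-0.004,0],"twist":[0,0,0],"fingers":1},{"linear":[0,-0.004,0],"twist":[0,0,0],"fingers":1}]' 30
```

```text
time: 34.35
position: [0.4298, 0.3283, 0.0805]
tool_rot: [-1.194, 1.226, 1.203]
ft_force: [-12.0, -1.9, 5.8]
grip_width: 0.004
time: 34.6
position: [0.4304, 0.3284, 0.0803]
tool_rot: [-1.194, 1.231, 1.208]
ft_force: [-20.1, -2.8, 11.5]
grip_width: 0.003
```

```bash
python3 -m creep '[{"linear":[0,0.008,0],"twist":[0,0,0],"fingers":1},{"linear":[0,0.025,0],"twist":[0,0,0],"fingers":1},{"linear":[0,0.05,0],"twist":[0,0,0],"fingers":1},{"linear":[0,0.06,0],"twist":[0,0,0],"fingers":1},{"linear":[-0.04,0.06,0],"twist":[0,0,0],"fingers":1},{"linear":[-0.08,0.06,0],"twist":[0,0,0],"fingers":1},{"linear":[-0.12,0.06,0.02],"twist":[0,0,0],"fingers":1},{"linear":[-0.16,0.06,0.06],"twist":[0,0,0],"fingers":1}]' 30
python3 - <<'E'
from h import *
st()
save("scene","s26",(250,60,470,230),3); save("top","t26",(90,90,370,270),2.8)
for n in ("scene","top"):
    pts(n); print([(np.round(x["centre"],3).tolist(),round(x["conf"],2)) for x in nets.place_of(n,"switch_tip")[:3]])
beads(); handles()
E
```

```text
time: 35.27
position: [0.3822, 0.3754, 0.2325]
tool_rot: [-1.193, 1.215, 1.191]
ft_force: [1.2, 1.6, -0.1]
grip_width: 0.009
t 35.27 p [0.3822 0.3754 0.2325] x [ 0.004  0.002 -1.   ] z [0.022 1.    0.002] F [ 1.2  1.6 -0.1] g 0.009 q [-0.75  0.08 -0.08  1.74  0.01  1.32  0.72]
[]
[([0.455, 0.325, 0.09], 0.38)]
top stone0 [([0.626, 0.374, 0.066], 0.6), ([0.65, 0.337, 0.066], 0.59), ([0.642, 0.361, 0.065], 0.41)]
top bead0 [([0.578, 0.332, 0.044], 0.65)]
scene stone0 [([0.643, 0.353, 0.064], 0.41)]
scene bead0 [([0.562, 0.357, 0.059], 0.41)]
top cup_y 107 c [ 0.495 -0.056  0.048] yaw -12.0 ends [ 0.456 -0.048] [ 0.536 -0.065] z [0.001 0.054 0.06 ]
top scoop_b 145 c [0.485 0.083 0.078] yaw 3.6 ends [0.438 0.08 ] [0.534 0.086] z [0.047 0.079 0.107]
cup rim c 0.587 -0.074 r 0.054
```

View pics/s26.png

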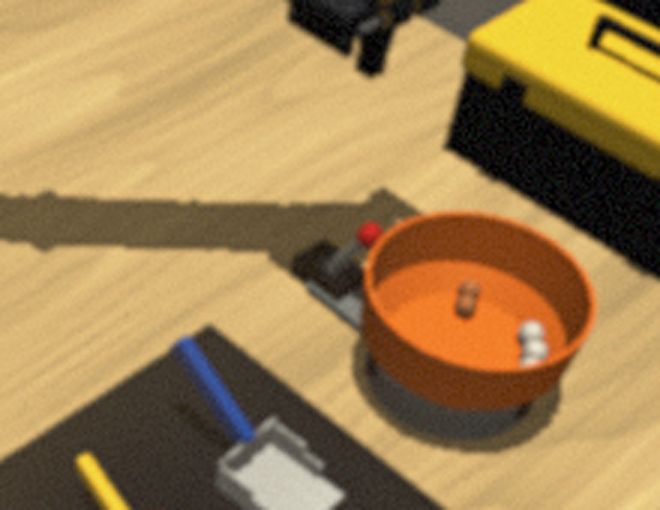

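View pics/t26.png

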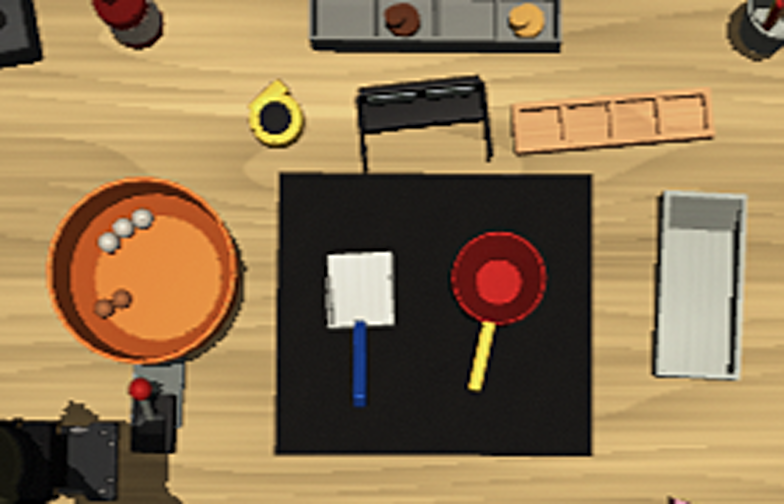

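```bash
python3 -m creep '[{"linear":[0,0,0],"twist":[0,0,0],"fingers":1},{"linear":[0,0,0],"twist":[0,0,0],"fingers":1},{"linear":[0,0,0],"twist":[0,0,0],"fingers":1}]' 30; python3 -c "
from bench import job; print(job.close_job())"
```

```text
time: 36.17
position: [0.38, 0.3769, 0.2285]
tool_rot: [-1.195, 1.218, 1.196]
ft_force: [0.6, 0.7, -0.0]
grip_width: 0.003
the job is handed in; nothing more can be done
None
```

The job is done and handed in at about 36 s. I poured the 2 beads from the cup into the bowl, brought all 3 stones over in one scoop, and only then pushed the switch over to its stop.

**Last checks:**
- **Bowl:** the top picture shows all 3 stones and both beads in it, and the trough and cup are empty.
- **Switch:** I measured the red ball at x = 0.455 m and 90 mm high. It should be at about x = 0.454 m and 92 mm when on. The scene-camera network missed the ball on that check, but the picture shows the lever leaning towards the bowl.
- **Cup:** it stands upright on the mat, let go. It was knocked about 3 cm aside during the run without tipping.
- **Scoop:** it lies flat on the mat, let go.
- **Goggles, template and tape:** all three look unmoved.
- **Forces:** the highest I read was about 23 N at the wrist, when the lever met its stop; I only read it at the end of each move.

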